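Uncover the mug and stand the red and blue markers in it

ROBOT

A 6-joint arm with a two-finger parallel gripper is mounted at the origin on the work surface. World frame = base frame: x ahead of the robot, y to its left, z up, the work surface at z = 0. Lengths are in m, angles in rad, forces in N, time in s.
With the tool pointing down it reaches from about 0.3 to 0.85 m from the base axis. Payload 5.4 kg.
Tool frame: the origin (TCP) lies on the centre line of the jaws, within the pads' length; the fingertips stand 19 mm ahead of it and the grasp point (between the pads) is the TCP; z points along the fingers, x is the direction in which the jaws open and shut, and the axes are right-handed (so a half turn about z gives the same grasp; the last joint's range is limited). The gripper opens to 85 mm and grips with 20 to 120 N. Pads are 22 mm wide; open, the fingers measure 114 mm over their backs; the gripper's body (76 mm by 85 mm) begins 54 mm behind the grasp point. The pads swing forward as they close: fully open they stand 13 mm farther back than shut.
Start: joints at [0.988, 0.158, 1.597, -0, 1.386, -0.21], TCP at [0.209, 0.535, 0.23] pointing down, gripper open.
Joint ranges: [-2.91, 2.91], [-0.94, 2.29], [0.18, 2.7], [-1.29, 4.43], [0.17, 2.64], [-3, 3]. Speed limits (rad/s): [2.57, 2.57, 3.14, 3.14, 3.14, 3.14].

INTERFACE

Orientations are given as a unit quaternion [w, x, y, z].
In Python, from plant import observe, capture, get_calibration, sign_off gives the robot as it stands. The module is installed in compiled form; this text tells all that it offers.
- The arm moves only by the tool carry_out, never from a script. Its argument "moves" is a list that holds one entry, the list of rows, each a list of 5 numbers: the closure, from 0 (fully open) to 1 (shut), then the shift along the tool's x, y, z in units of 30 mm (1.0 is 30 mm), then the turn about the tool's z in units of 6 degrees (1.0 is 6 degrees). In form: [[[grip, tx, ty, tz, twist], ...]]. A call has exactly 8 rows; each row shifts and turns the commanded pose from where the row before left it, along the tool's axes as they then stand; what a row does not reach is not made up. A row lasts 1/12 s, in which the tool goes at most 41.7 mm and 7.16 degrees, less where a joint would pass 70% of its speed; a pose out of reach is approached as far as the arm can. A call is refused whole if a number of a shift passes 1 or a number of a turn 1, either way. A call with a gripper value outside its range is refused whole. The fingers move at their own pace and stop on an object; "force" is the grip in N (left out, the last holds). Time passes only in rows, so rows that do not move let the fingers close, or fill a call up. It gives the time, the measured TCP pose, the force and the opening at its end, in the units of the state.
- observe(): the state, without advancing time (a new reading comes with each control period).
- capture(name): name is "scene" or "side" or "wrist"; returns the picture (384x512x3 uint8, red, green, blue); there is no depth.
- get_calibration(name): a dict with "K" (3x3 intrinsics, pixels), "rvec" (rotation vector, rad) and "tvec" (3), from world to camera coordinates, as OpenCV has them; the wrist camera has in their place "mount" (4x4, takes a point from camera to tool coordinates, whose origin is the TCP and whose axes are the tool frame's). Camera axes: x right, y down, z forward; pixel columns grow to the right and rows downward; lengths in m; the calibration is good to about 2 mm. A picture is of the moment at which its call begins: read the wrist's pose just before it. get_calibration takes no time and is no camera call.
- sign_off(): hands the job in, once; it reports no verdict.
The state is a dict: "time_s": time; "joints": joint angles; "qvel": joint speeds; "joint_efforts": joint torques, N m; "position": TCP position; "eef_rot": TCP orientation; "wrist_force": force on the tool from outside, world axes, zero at the start; "moment": the same for the moment, N m; "width": opening from 0.0 (shut) to 1.0 (fully open).
Only numpy, scipy, OpenCV 4.12 (cv2) and the standard library are available. Lean on these libraries where they do the work, as an engineer would, in place of code of your own. Each camera call takes 0.05 s, during which the arm holds its last target. There are 200 camera calls.

TASK

Take the loose lid off the mug and lay it flat, tab up, on the round cork trivet, and stand the red and the blue marker in the mug, caps up, lowering each one in rather than dropping it. Leave the black marker in its tray, keep the mug upright where it stands, and do not push the tape gun, the clear box or the jar.

Things in the scene. Friction and masses are not known exactly. Their poses are not given: they have to be found in the camera images.
- mug: blue ceramic mug, loose, about 0.36 kg, 95 mm tall, 82 mm across the rim, walls 4 mm, inner floor about 5 mm above the counter, mouth 74 mm wide. Origin: centre of its underside, z up. Its handle sticks out to about 75 mm from the axis along its +y
- lid: round bamboo lid, loose on the mug, 70 g: disc 90 mm across, 6 mm thick, on the rim; plug below it 60 mm across, 6 mm deep, loose in the mouth; upright yellow tab on top near the edge. Origin: centre of the plug's underside, z up: disc spans z 6-12 mm, tab z 12-36 mm. Tab centred 34 mm from the axis along the lid's +x, 10 mm thick (x), 26 mm wide (y). Laid flat it rests on its plug
- trivet: round cork trivet, fixed, 150 mm across, 8 mm thick, empty. Origin: centre of its underside on the counter
- tray: teal hard-silicone marker tray, fixed, base x -45 to +100 mm, y -78 to +78 mm, 69 mm tall, with three square sockets (20 mm wide, 42 mm deep) 52 mm apart along its y. They lean 40 degrees from vertical (play 3 degrees): markers stick out toward the tray's -x. Origin on the counter; a seated marker's foot is at about x 54, z 22 mm, its cap end at x -40, z 133 mm in the tray's frame
- marker_red: red capped marker: round rod 145 mm long, 18 mm across, 30 g, white barrel, red cap (upper 55 mm) and red foot ring. Origin: centre of its foot (uncapped end); z axis runs from foot to cap. At first it leans in one of the three sockets of the tray, foot 42 mm deep, 103 mm sticking out, cap up
- marker_blue: blue capped marker: round rod 145 mm long, 18 mm across, 30 g, white barrel, blue cap (upper 55 mm) and blue foot ring. Origin: centre of its foot (uncapped end); z axis runs from foot to cap. At first it leans in one of the three sockets of the tray, foot 42 mm deep, 103 mm sticking out, cap up
- marker_black: black capped marker: round rod 145 mm long, 18 mm across, 30 g, white barrel, black cap (upper 55 mm) and black foot ring. Origin: centre of its foot (uncapped end); z axis runs from foot to cap. At first it leans in one of the three sockets of the tray, foot 42 mm deep, 103 mm sticking out, cap up. To be left where it is
- tapegun: orange handheld tape gun with a black lever and a roll of tape, a bystander, loose, 0.4 kg, standing on its base; it spans x -128 to +95 mm, y -33 to +33 mm, and is 106 mm tall. Origin on the counter under it, x along its length (handle toward -x)
- clearbox: small open clear plastic box, a bystander, loose, 90 x 90 mm, 60 mm tall. Origin: centre of its underside
- jar: amber glass jar with a white cap, a bystander, loose, 56 mm across, 100 mm tall. Origin: centre of its underside
Mind the look-alikes: they are no part of the job. Several things have the shape of the trivet; the one meant has the colours described above.

How it is judged:
By the outcome, as a careful person would: the job done as asked, in the order asked, and still so for the second after the job is handed in, with the robot touching nothing.
It also fails if it takes over 72 s, if anything falls off the work surface, if the arm or the gripper's body presses on something with over 40 N, if the wrist force passes 120 N, or if a joint passes its speed limit or range.

## Working session

There is one attempt and no reset: what is moved stays moved. The work goes in short steps, Python scripts to look and compute and a tool call to move; the robot and the scene stay as the last step left them, time stands still between calls to the robot, and variables do not carry over. Pictures are saved under pics/ and viewed, about 8 in all and at most 12, crops included, and the job is handed in when it is done.

Besides the shell and the picture viewer there is one more tool, called after ">>>" as name(argument=value, ...), one argument or row to a line, values as JSON. carry_out: Moves the arm, as the interface text tells. Its arguments: {"type":"object","properties":{"moves":{"type":"array"},"force":{"type":"number"}},"required":["moves"]}

```bash
mkdir -p pics
python3 - <<'E'
from plant import *
import cv2,numpy as np
s=observe();print({k:np.round(v,3).tolist() for k,v in s.items()})
for n in("scene","side"):
    im=capture(n);cv2.imwrite(f"pics/{n}0.png",cv2.resize(im[:,:,::-1],(800,600),interpolation=cv2.INTER_CUBIC))
    np.save(f"{n}0.npy",im)
    c=get_calibration(n);print({k:np.round(v,4).tolist() for k,v in c.items()})
print(np.round(get_calibration("wrist")["mount"],4),get_calibration("wrist")["K"])
E
```

```text
{'time_s': 0.0, 'joints': [0.988, 0.159, 1.598, -0.0, 1.386, -0.21], 'qvel': [-0.001, -0.0, -0.002, -0.0, -0.0, -0.0], 'joint_efforts': [-0.001, -39.601, -33.143, -0.0, 0.009, -0.0], 'position': [0.209, 0.535, 0.229], 'eef_rot': [0.0, 0.826, 0.564, -0.001], 'wrist_force': [-0.118, -0.322, -0.659], 'moment': [-0.062, -0.03, -0.034], 'width': 1.002}
{'K': [[394.8894, 0.0, 260.0143], [0.0, 394.8894, 186.8033], [0.0, 0.0, 1.0]], 'rvec': [2.0958, 0.512, -0.298], 'tvec': [-0.5369, -0.0153, 1.4584]}
{'K': [[389.1331, 0.0, 252.261], [0.0, 389.1331, 183.1921], [0.0, 0.0, 1.0]], 'rvec': [2.1604, -0.2168, 0.0839], 'tvec': [-0.5014, 0.1759, 0.9176]}
[[ 1.000e+00  9.000e-04 -3.000e-04 -1.200e-03]
 [-8.000e-04  9.624e-01  2.715e-01 -6.910e-02]
 [ 5.000e-04 -2.715e-01  9.624e-01 -1.431e-01]
 [ 0.000e+00  0.000e+00  0.000e+00  1.000e+00]] [[281.32140939   0.         259.65345291]
 [  0.         281.32140939 195.49705056]
 [  0.           0.           1.        ]]
```

View pics/scene0.png

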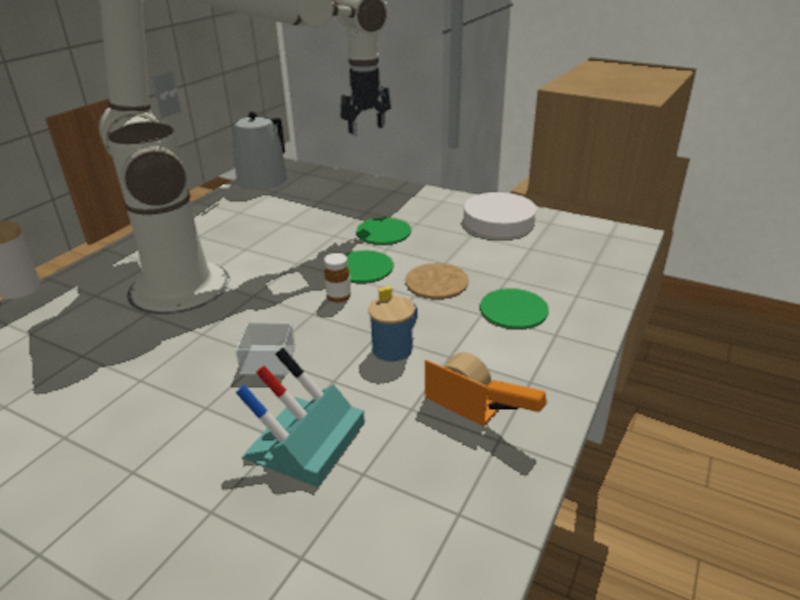

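View pics/side0.png

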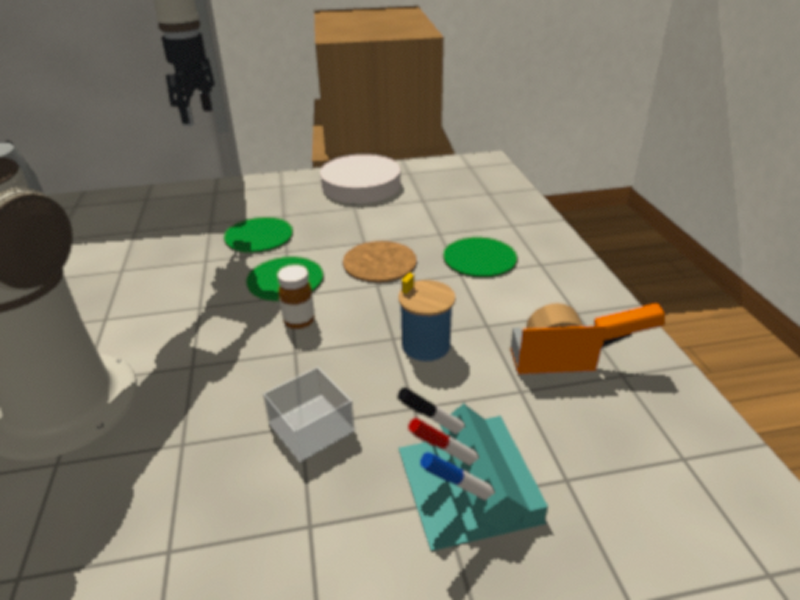

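Scene view (800×600): the only cork disc is at (437,281). The three green discs at (384,231), (363,267) and (514,308) are look-alikes. The mug lid is at (393,309) with its tab at (385,291). The cap ends are blue (243,392), red (264,372) and black (283,354). Side view agrees: trivet (380,261), lid (428,297), tab (408,284). Next I'll triangulate these points.

```bash
cat > h.py <<'E'
import numpy as np, cv2
from plant import *
from scipy.spatial.transform import Rotation as R
def P(n):
    c=get_calibration(n); Rm=cv2.Rodrigues(np.array(c["rvec"],float))[0]
    return np.array(c["K"]),Rm,np.array(c["tvec"]).reshape(3)
def wristP():
    s=observe(); c=get_calibration("wrist"); w,x,y,z=s["eef_rot"]
    T=np.eye(4);T[:3,:3]=R.from_quat([x,y,z,w]).as_matrix();T[:3,3]=s["position"]
    M=np.linalg.inv(T@np.array(c["mount"])); return np.array(c["K"]),M[:3,:3],M[:3,3]
def tri(ps,uvs):
    A=[k@np.c_[r,t] for k,r,t in ps]
    X=cv2.triangulatePoints(A[0],A[1],np.array(uvs[0],float).reshape(2,1),np.array(uvs[1],float).reshape(2,1))
    X=(X[:3]/X[3]).ravel()
    return X,[np.round(proj(p,X)-u,1) for p,u in zip(ps,uvs)]
def proj(p,X):
    k,r,t=p; q=k@(r@np.asarray(X)+t); return q[:2]/q[2]
def plane(p,uv,z):
    k,r,t=p; d=r.T@np.linalg.inv(k)@np.array([*uv,1]); c=-r.T@t; return c+d*(z-c[2])/d[2]
def toolshift(X):  # world point minus TCP, in tool axes, units of 30 mm
    s=observe(); w,x,y,z=s["eef_rot"]
    return R.from_quat([x,y,z,w]).inv().apply(np.array(X)-s["position"])/0.03
E
python3 - <<'E'
from h import *
ps=[P("scene"),P("side")]
pts=dict(trivet=((437,281),(380,261)),lidtop=((393,309),(428,297)),tabtop=((386,291),(408,279)),
blue=((243,392),(427,461)),red=((264,372),(413,426)),black=((283,354),(403,395)),
bm=((284,438),(491,494)),rm=((303,413),(475,456)),km=((321,396),(461,427)),jar=((336,260),(292,272)),
mugbot=((392,352),(427,350)),tgfront=((425,362),(518,372)),tghandle=((543,400),(662,315)))
for n,(a,b) in pts.items():
    X,e=tri(ps,[np.array(a)*.64,np.array(b)*.64]);print(n,np.round(X,3),e[0],e[1])
print(plane(ps[0],np.array((437,281))*.64,.008),plane(ps[1],np.array((380,261))*.64,.008))
print(plane(ps[0],np.array((393,309))*.64,.101),plane(ps[1],np.array((428,297))*.64,.101))
# box corners side
for uv in((265,400),(300,460),(353,415)):print('box',plane(ps[1],np.array(uv)*.64,0.0 if uv[1]>401 and uv[0]!=353 else .05))
E
```

```text
trivet [0.537 0.289 0.001] [ 0.  -0.1] [0.  0.1]
lidtop [0.57  0.018 0.096] [-0.1  0.2] [-0.1 -0.3]
tabtop [0.543 0.04  0.118] [ 0.  -0.2] [0.  0.2]
blue [ 0.489 -0.317  0.121] [ 0.1 -0.3] [0.1 0.4]
red [ 0.486 -0.262  0.118] [ 0.1 -0.2] [0.  0.2]
black [ 0.484 -0.21   0.118] [ 0.1 -0.2] [0.  0.2]
bm [ 0.563 -0.325  0.058] [-0.4  0.9] [-0.2 -1.3]
rm [ 0.561 -0.27   0.062] [-0.5  1.1] [-0.3 -1.6]
km [ 0.559 -0.217  0.055] [-0.3  0.8] [-0.2 -1.2]
jar [0.364 0.133 0.096] [ 0.1 -0.6] [0.2 0.8]
mugbot [ 0.568  0.012 -0.007] [-0.1  0.4] [-0.1 -0.6]
tgfront [ 0.682 -0.09   0.051] [-3.7  9.8] [ -0.9 -12.6]
tghandle [ 0.904 -0.097  0.093] [-0.3  0.9] [-0.2 -1. ]
[0.54133004 0.27896628 0.008     ] [0.53511545 0.27899973 0.008     ]
[0.57340152 0.01284781 0.101     ] [0.56858199 0.00994701 0.101     ]
box [ 0.30822415 -0.11103212  0.05      ]
box [ 3.46714000e-01 -1.82902236e-01  1.11022302e-16]
box [ 0.42412868 -0.1644351   0.05      ]
```

>>> carry_out(
  moves=[
    [[0, -0.5, 0.72, 0, 0], [0, -0.5, 0.72, 0, 0], [0, -0.5, 0.72, 0, 0], [0, -0.5, 0.72, 0, 0], [0, -0.5, 0.72, 0, 0], [0, -0.5, 0.72, 0, 0], [0, -0.5, 0.72, 0, 0], [0, -0.5, 0.72, 0, 0]],
  ],
  force=50,
)

```text
time_s: 0.77
position: [0.3269, 0.3595, 0.2298]
eef_rot: [-0.0, 0.826, 0.564, -0.0]
wrist_force: [0.8, 0.6, 0.6]
width: 1.004
```

>>> carry_out(
  moves=[
    [[0, -0.5, 0.72, 0, 0], [0, -0.5, 0.72, 0, 0], [0, -0.5, 0.72, 0, 0], [0, -0.5, 0.72, 0, 0], [0, -0.5, 0.72, 0, 0], [0, -0.5, 0.72, 0, 0], [0, -0.5, 0.72, 0, 0], [0, -0.5, 0.72, 0, 0]],
  ],
)

```text
time_s: 1.43
position: [0.4441, 0.1849, 0.2298]
eef_rot: [-0.0, 0.826, 0.564, -0.0]
wrist_force: [0.7, 0.2, -0.0]
width: 0.998
```

>>> carry_out(
  moves=[
    [[0, -0.5, 0.72, 0, 0], [0, -0.5, 0.72, 0, 0], [0, -0.5, 0.72, 0, 0], [0, -0.5, 0.72, 0, 0], [0, -0.5, 0.72, 0, 0], [0, -0.5, 0.72, 0, 0], [0, -0.5, 0.72, 0, 0], [0, -0.5, 0.72, 0, 0]],
  ],
)

```text
time_s: 2.1
position: [0.5614, 0.0103, 0.2297]
eef_rot: [-0.0, 0.826, 0.564, -0.0]
wrist_force: [0.9, 0.7, -0.3]
width: 1.0
```

>>> carry_out(
  moves=[
    [[0, 0, 0, 0, -0.75], [0, 0, 0, 0, -0.75], [0, 0, 0, 0, -0.75], [0, 0, 0, 0, -0.75], [0, 0, 0, 0, -0.75], [0, 0, 0, 0, -0.75], [0, 0, 0, 0, -0.75], [0, 0, 0, 0, -0.75]],
  ],
)

```text
time_s: 2.77
position: [0.5607, 0.0114, 0.2296]
eef_rot: [-0.001, 0.61, 0.793, -0.0]
wrist_force: [0.3, 0.0, 0.8]
width: 0.998
```

>>> carry_out(
  moves=[
    [[0, 0, 0, 0, -0.75], [0, 0, 0, 0, -0.75], [0, 0, 0, 0, -0.75], [0, 0, 0, 0, -0.75], [0, 0, 0, 0, -0.75], [0, 0, 0, 0, -0.75], [0, 0, 0, 0, -0.75], [0, 0, 0, 0, -0.75]],
  ],
)

```text
time_s: 3.43
position: [0.5607, 0.0115, 0.2296]
eef_rot: [-0.001, 0.335, 0.942, -0.0]
wrist_force: [0.0, 0.4, -0.3]
width: 0.997
```

Run:
```python
from h import *
s=observe();print({k:np.round(v,3).tolist() for k,v in s.items()})
p=wristP();im=capture("wrist");np.save("w1.npy",im);cv2.imwrite("pics/w1.png",cv2.resize(im[:,:,::-1],(800,600),interpolation=cv2.INTER_CUBIC))
for X in([.571,.012,.101],[.543,.035,.125],[.571,.012,0]):print(proj(p,X)/.64)
```

```text
{'time_s': 3.433, 'joints': [-0.195, 0.123, 1.637, -0.0, 1.382, -2.654], 'qvel': [-0.002, -0.001, -0.001, -0.0, -0.002, -0.933], 'joint_efforts': [0.0, -38.135, -33.118, -0.0, 0.005, 0.985], 'position': [0.561, 0.011, 0.23], 'eef_rot': [-0.001, 0.335, 0.942, -0.0], 'wrist_force': [0.017, 0.388, -0.29], 'moment': [-0.026, -0.017, -0.015], 'width': 0.997}
[393.68306444 306.23468965]
[454.0626673  317.61532818]
[396.61199064 274.37368405]
```

View pics/w1.png

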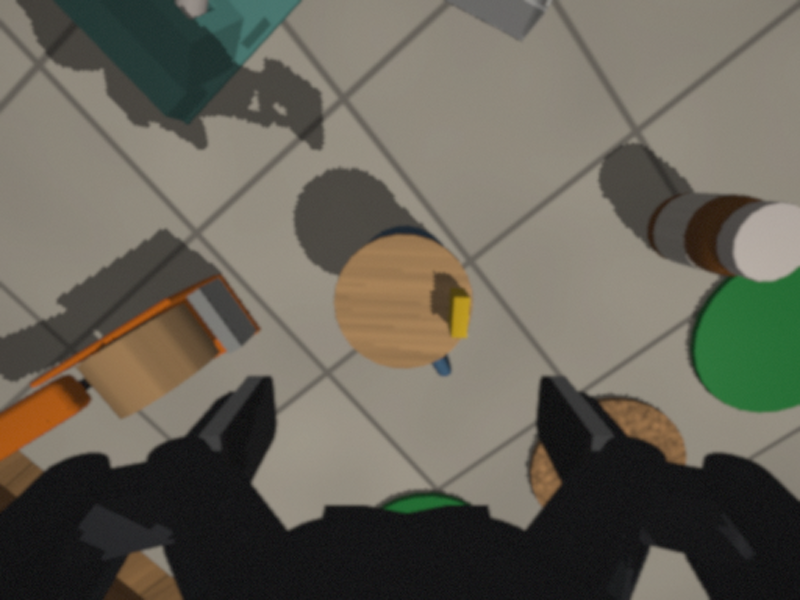

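Wrist view: lid disc centre at (402,301), tab top at (460,315), almost square to the jaws. Cork trivet at about (640,450), and the mug handle end at (442,366).

Run:
```python
from h import *
p=wristP();im=np.load("w1.npy")
h=cv2.cvtColor(im,cv2.COLOR_RGB2HSV)
m=((h[...,0]>20)&(h[...,0]<32)&(h[...,1]>170)&(h[...,2]>110)).astype(np.uint8)
m[:170]=0;m[230:]=0
ys,xs=np.nonzero(m);r=cv2.minAreaRect(np.c_[xs,ys].astype(np.float32));print(len(xs),r,np.array(r[0])/.64)
L=plane(p,np.array((402,301))*.64,.101);T=plane(p,r[0],.122);print("lid",L,"tab",T,np.hypot(*(T-L)[:2]),np.degrees(np.arctan2(*(T-L)[1::-1])))
print("handle",plane(p,np.array((442,372))*.64,.05))
s=observe();print("toolx deg",np.degrees(2*np.arctan2(s["eef_rot"][2],s["eef_rot"][1])))
for a in (L+.034*(T-L)/np.linalg.norm((T-L)[:2]),T):print(toolshift(a))
```

```text
264 ((293.8902893066406, 202.48780822753906), (10.270132064819336, 25.951412200927734), 6.340191841125488) [459.20357704 316.38720036]
lid [0.56465735 0.01266941 0.101     ] tab [0.5403932  0.03718784 0.122     ] 0.0344949585640317 134.70134503447892
handle [0.58571445 0.08870654 0.05      ]
toolx deg 141.0571901471811
[1.04698704 0.24112013 3.59825291]
[1.06339412 0.24294094 3.58822392]
```

>>> carry_out(
  moves=[
    [[0.3, 0.53, 0.12, 0, 0], [0.5, 0.53, 0.12, 0, 0], [0.5, 0, 0, 0, 1], [0.5, 0, 0, 0.9, 0], [0.5, 0, 0, 0.9, 0], [0.5, 0, 0, 0.9, 0], [0.5, 0, 0, 0.5, 0], [0.5, 0, 0, 0.33, 0]],
  ],
  force=50,
)

```text
time_s: 4.15
position: [0.5392, 0.0374, 0.1214]
eef_rot: [-0.002, 0.386, 0.922, -0.001]
wrist_force: [-0.0, 0.4, 0.2]
width: 0.501
```

>>> carry_out(
  moves=[
    [[0.6, 0, 0, 0, 0], [0.7, 0, 0, 0, 0], [0.8, 0, 0, 0, 0], [1, 0, 0, 0, 0], [1, 0, 0, 0, 0], [1, 0, 0, 0, 0], [1, 0, 0, 0, 0], [1, 0, 0, 0, 0]],
  ],
)

```text
time_s: 4.82
position: [0.5412, 0.0371, 0.1246]
eef_rot: [0.0, 0.386, 0.923, 0.0]
wrist_force: [0.5, 0.2, -0.0]
width: 0.006
```

>>> carry_out(
  moves=[
    [[1, 0, 0, -0.1, 0], [1, 0, 0, -0.2, 0], [1, 0, 0, -0.3, 0], [1, 0, 0, -0.4, 0], [1, 0, 0, -0.5, 0], [1, 0, 0, -0.5, 0], [1, 0, 0, -0.5, 0], [1, 0, 0, -0.3, 0]],
  ],
)

```text
time_s: 5.48
position: [0.5423, 0.037, 0.2116]
eef_rot: [0.002, 0.386, 0.923, 0.0]
wrist_force: [-0.2, 0.1, 0.2]
width: -0.001
```

Run:
```python
from h import *
s=observe();print({k:np.round(v,3).tolist() for k,v in s.items()})
p=wristP();im=capture("wrist");np.save("w2.npy",im);side=capture("scene");
cv2.imwrite("pics/w2.png",np.hstack([cv2.resize(im[:,:,::-1],(400,300)),cv2.resize(side[130:280,160:360,::-1],(400,300),interpolation=cv2.INTER_CUBIC)]))
print(proj(p,[.537,.28,.008])/.64, toolshift([.537,.28,.1]))
```

```text
{'time_s': 5.483, 'joints': [-0.154, 0.088, 1.711, 0.0, 1.338, -2.504], 'qvel': [-0.0, -0.084, -0.101, 0.0, 0.194, 0.002], 'joint_efforts': [0.047, -35.027, -31.385, -0.004, -0.031, -0.0], 'position': [0.542, 0.037, 0.212], 'eef_rot': [0.002, 0.386, 0.923, 0.0], 'wrist_force': [-0.163, 0.119, 0.192], 'moment': [0.003, -0.012, 0.013], 'width': -0.001}
[601.60311722 453.37137532] [5.91343948 5.54846556 3.7013732 ]
```

View pics/w2.png

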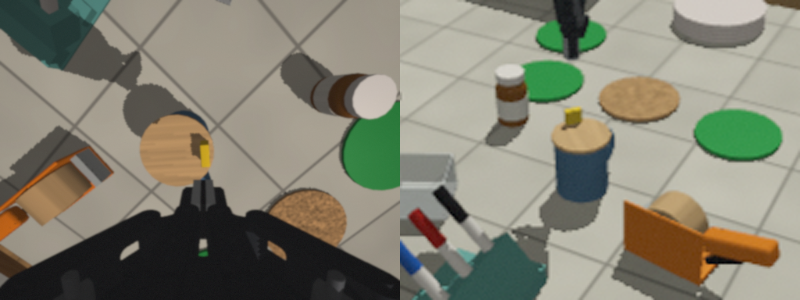

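Missed: the jaws shut on nothing (width 0), and the lid is still on the mug with its tab at about (205,155) in the wrist half. I'll measure again before retrying.

Run:
```python
from h import *
im=np.load("w2.npy");p=wristP()
def seg(im,y0,y1):
    h=cv2.cvtColor(im,cv2.COLOR_RGB2HSV)
    m=((h[...,0]>20)&(h[...,0]<32)&(h[...,1]>170)&(h[...,2]>110)).astype(np.uint8)
    m[:y0]=0;m[y1:]=0;ys,xs=np.nonzero(m);return len(xs),cv2.minAreaRect(np.c_[xs,ys].astype(np.float32)),(xs.min(),xs.max(),ys.min(),ys.max())
n,r,b=seg(im,150,240);print(n,r,b)
for z in(.10,.122):print(plane(p,r[0],z))
print("before",.5404,.0372)
# scene/side check: tab + fingertips
a,c=capture("scene"),capture("side")
for nm,i in(("scene",a),("side",c)):
    try:print(nm,seg(i,160,215))
    except Exception as e:print(e)
A=cv2.resize(a[60:210,190:310,::-1],(400,500),interpolation=cv2.INTER_CUBIC);B=cv2.resize(c[100:250,200:320,::-1],(400,500),interpolation=cv2.INTER_CUBIC)
cv2.imwrite("pics/z3.png",np.hstack([A,B]))
for nm in("scene","side"):
    s=observe()["position"];print(nm,proj(P(nm),s+[0,0,-.019]),proj(P(nm),[.5404,.0372,.125]),proj(P(nm),[.5647,.0127,.101]))
```

```text
323 ((261.70233154296875, 198.7373504638672), (29.005903244018555, 11.539982795715332), 86.42366790771484) (np.int64(256), np.int64(268), np.int64(184), np.int64(213))
[0.54537575 0.04139856 0.1       ]
[0.5407742  0.03673663 0.122     ]
before 0.5404 0.0372
scene (48, ((246.0, 187.5), (7.0, 6.0), 90.0), (np.int64(243), np.int64(249), np.int64(184), np.int64(191)))
side (66, ((260.62310791015625, 180.48460388183594), (12.775577545166016, 6.8219099044799805), 82.87498474121094), (np.int64(257), np.int64(264), np.int64(174), np.int64(187)))
scene [245.15794558 166.14905135] [245.70147604 184.46290435] [248.96348104 197.04963311]
side [260.21767783 154.49825967] [260.23197233 177.26709945] [272.11135016 189.64377671]
```

View pics/z3.png

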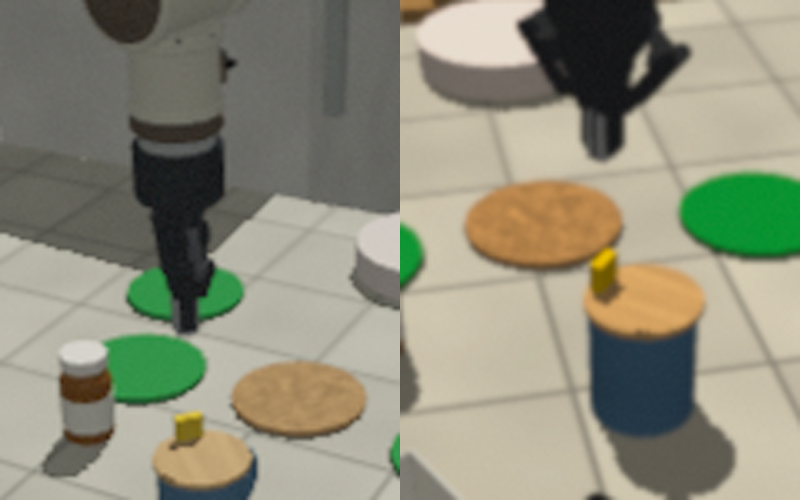

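The fingertips appear at scene (245,159) and side (260,147), about 7 px above where a 19 mm tip offset puts them. So they reach about 20 mm less far than assumed, while the lateral alignment is right. I'll descend lower and watch the force.

>>> carry_out(
  moves=[
    [[0.6, 0, 0, 0.3, 0], [0.6, 0, 0, 0.6, 0], [0.6, 0, 0, 0.8, 0], [0.6, 0, 0, 0.7, 0], [0.6, 0, 0, 0.4, 0], [0.6, 0, 0, 0.2, 0], [0.6, 0, 0, 0.1, 0], [0.6, 0, 0, 0, 0]],
  ],
)

```text
time_s: 6.35
position: [0.541, 0.0371, 0.1149]
eef_rot: [-0.0, 0.386, 0.923, -0.0]
wrist_force: [-1.4, -0.5, 0.1]
width: 0.403
```

Run:
```python
from h import *
s=observe();print({k:np.round(v,3).tolist() for k,v in s.items() if k in("time_s","position","width","wrist_force")})
a,c=capture("scene"),capture("side")
A=cv2.resize(a[130:220,210:282,::-1],(400,500),interpolation=cv2.INTER_CUBIC);B=cv2.resize(c[120:210,225:297,::-1],(400,500),interpolation=cv2.INTER_CUBIC)
cv2.imwrite("pics/z4.png",np.hstack([A,B]))
```

```text
{'time_s': 6.35, 'position': [0.541, 0.037, 0.115], 'wrist_force': [-1.442, -0.509, 0.144], 'width': 0.403}
```

View pics/z4.png

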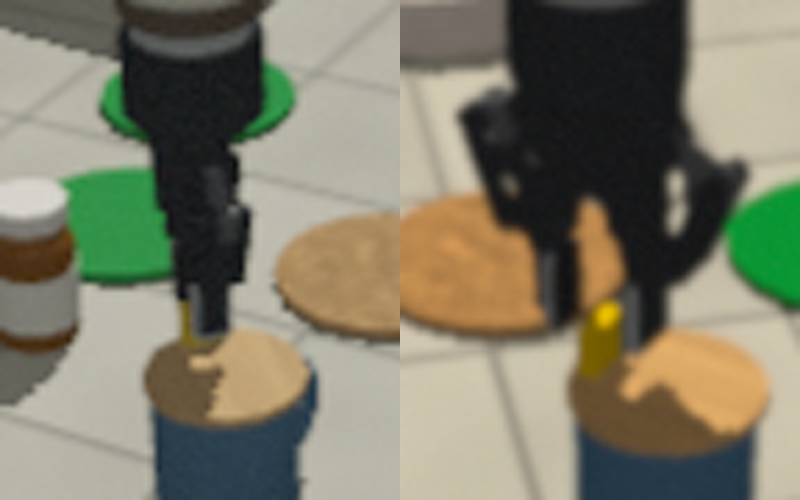

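The fingers straddle the tab (side view: tips at (555,325) and (645,345), tab spanning rows 305–375), overlapping about half of it. I'll go down 3 mm more and close.

>>> carry_out(
  moves=[
    [[0.6, 0, 0, 0.1, 0], [0.7, 0, 0, 0, 0], [0.8, 0, 0, 0, 0], [1, 0, 0, 0, 0], [1, 0, 0, 0, 0], [1, 0, 0, 0, 0], [1, 0, 0, 0, 0], [1, 0, 0, 0, 0]],
  ],
  force=50,
)

```text
time_s: 7.12
position: [0.5415, 0.0371, 0.1128]
eef_rot: [0.0, 0.386, 0.923, 0.0]
wrist_force: [-0.7, 1.8, 4.1]
width: 0.092
```

>>> carry_out(
  moves=[
    [[1, 0, 0, -0.1, 0], [1, 0, 0, -0.2, 0], [1, 0, 0, -0.3, 0], [1, 0, 0, -0.4, 0], [1, 0, 0, -0.4, 0], [1, 0, 0, -0.4, 0], [1, 0, 0, -0.3, 0], [1, 0.2, 0.16, -0.2, 0]],
  ],
  force=70,
)

```text
time_s: 7.78
position: [0.5413, 0.044, 0.1835]
eef_rot: [0.002, 0.386, 0.922, 0.0]
wrist_force: [0.0, -0.1, -0.6]
width: 0.092
```

>>> carry_out(
  moves=[
    [[1, 0.4, 0.32, 0, 0], [1, 0.5, 0.4, 0, 0], [1, 0.5, 0.4, 0, 0], [1, 0.5, 0.4, 0, 0], [1, 0.5, 0.4, 0, 0], [1, 0.5, 0.4, 0, 0], [1, 0.5, 0.4, 0, 0], [1, 0.5, 0.4, 0, 0]],
  ],
)

```text
time_s: 8.45
position: [0.5241, 0.1953, 0.1815]
eef_rot: [-0.0, 0.385, 0.923, 0.0]
wrist_force: [0.7, 0.2, -1.2]
width: 0.09
```

>>> carry_out(
  moves=[
    [[1, 0.5, 0.4, 0, 0], [1, 0.5, 0.4, 0, 0], [1, 0.5, 0.4, 0, 0], [1, 0.5, 0.4, 0, 0], [1, 0.5, 0.4, 0, 0], [1, 0.3, 0.25, 0, 0], [1, 0.1, 0.07, 0, 0], [1, 0, 0, 0, 0]],
  ],
)

```text
time_s: 9.12
position: [0.5127, 0.3053, 0.1812]
eef_rot: [-0.0, 0.385, 0.923, -0.0]
wrist_force: [-0.4, 0.5, -0.0]
width: 0.087
```

Run:
```python
from h import *
s=observe();print({k:np.round(v,3).tolist() for k,v in s.items() if k in("time_s","position","width","wrist_force")})
a,c=capture("scene"),capture("side")
A=cv2.resize(a[90:230,200:312,::-1],(400,500),interpolation=cv2.INTER_CUBIC);B=cv2.resize(c[70:210,190:302,::-1],(400,500),interpolation=cv2.INTER_CUBIC)
cv2.imwrite("pics/z5.png",np.hstack([A,B]))
```

```text
{'time_s': 9.117, 'position': [0.513, 0.305, 0.181], 'wrist_force': [-0.412, 0.526, -0.035], 'width': 0.087}
```

View pics/z5.png

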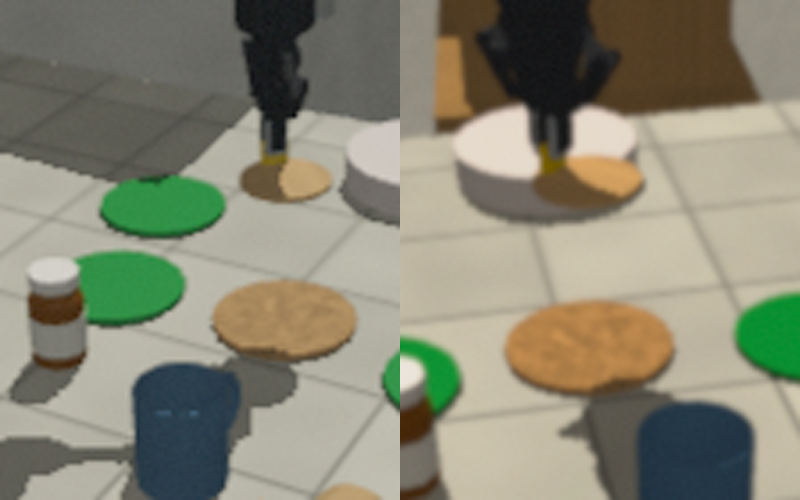

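Lid is held level, at scene crop (285,180), directly above the trivet at (285,320). The mug is still standing, now open. Lowering.

>>> carry_out(
  moves=[
    [[1, 0, 0, 0.3, 0], [1, 0, 0, 0.7, 0], [1, 0, 0, 0.8, 0], [1, 0, 0, 0.8, 0], [1, 0, 0, 0.8, 0], [1, 0, 0, 0.7, 0], [1, 0, 0, 0.4, 0], [1, 0, 0, 0.2, 0]],
  ],
)

```text
time_s: 9.88
position: [0.5116, 0.3033, 0.0376]
eef_rot: [-0.002, 0.386, 0.922, -0.001]
wrist_force: [-1.3, 0.3, -0.6]
width: 0.09
```

>>> carry_out(
  moves=[
    [[1, 0, 0, 0.05, 0], [1, 0, 0, 0.05, 0], [1, 0, 0, 0.05, 0], [1, 0, 0, 0.04, 0], [1, 0, 0, 0.03, 0], [1, 0, 0, 0, 0], [1, 0, 0, 0, 0], [1, 0, 0, 0, 0]],
  ],
)

```text
time_s: 10.55
position: [0.5132, 0.3047, 0.034]
eef_rot: [0.0, 0.386, 0.923, 0.0]
wrist_force: [-0.0, 0.0, -0.4]
width: 0.085
```

Not touching yet, so I'll inch down.

>>> carry_out(
  moves=[
    [[1, 0, 0, 0.03, 0], [1, 0, 0, 0.03, 0], [1, 0, 0, 0, 0], [1, 0, 0, 0.02, 0], [1, 0, 0, 0, 0], [1, 0, 0, 0, 0], [1, 0, 0, 0, 0], [1, 0, 0, 0, 0]],
  ],
)

```text
time_s: 11.22
position: [0.5132, 0.3047, 0.0319]
eef_rot: [0.0, 0.386, 0.923, 0.0]
wrist_force: [-2.6, -0.8, 5.4]
width: 0.09
```

>>> carry_out(
  moves=[
    [[0.8, 0, 0, 0, 0], [0.6, 0, 0, 0, 0], [0.5, 0, 0, 0, 0], [0.5, 0, 0, 0, 0], [0.5, 0, 0, -0.3, 0], [0.5, 0, 0, -0.7, 0], [0.5, 0, 0, -1, 0], [0.5, 0, 0, -1, 0]],
  ],
  force=40,
)

```text
time_s: 11.88
position: [0.5123, 0.3043, 0.122]
eef_rot: [-0.001, 0.386, 0.923, -0.001]
wrist_force: [1.2, -0.2, -0.1]
width: 0.503
```

>>> carry_out(
  moves=[
    [[0.5, 0, 0, -1, 0], [0.5, 0, 0, -1, 0], [0.5, 0, 0, -1, 0], [0.5, -0.55, -0.6, -1, 0], [0.5, -0.55, -0.6, 0, 0], [0.5, -0.55, -0.6, 0, 0], [0.5, -0.55, -0.6, 0, 0], [0.5, -0.55, -0.6, 0, 0]],
  ],
)

```text
time_s: 12.55
position: [0.5068, 0.1816, 0.2422]
eef_rot: [0.001, 0.385, 0.923, 0.0]
wrist_force: [0.1, 0.1, -0.1]
width: 0.496
```

>>> carry_out(
  moves=[
    [[0.5, -0.65, -0.7, 0, 0], [0.5, -0.65, -0.7, 0, 0], [0.5, -0.65, -0.7, 0, 0], [0.5, -0.65, -0.7, 0, 0], [0.5, -0.65, -0.7, 0, 0], [0.5, -0.65, -0.7, 0, 0], [0.5, -0.65, -0.7, 0, 0], [0.5, -0.65, -0.7, 0, 0]],
  ],
)

```text
time_s: 13.22
position: [0.4968, -0.0477, 0.2421]
eef_rot: [0.001, 0.386, 0.923, 0.0]
wrist_force: [0.4, 0.2, 0.5]
width: 0.502
```

>>> carry_out(
  moves=[
    [[0.5, -0.65, -0.7, 0, 0], [0.5, -0.65, -0.7, 0, 0], [0.5, -0.65, -0.7, 0, 0], [0.5, -0.65, -0.7, 0, 0], [0.5, -0.65, -0.7, 0, 0], [0.5, -0.65, -0.7, 0, 0], [0.5, -0.65, -0.7, 0, 0], [0.5, -0.65, -0.7, 0, 0]],
  ],
)

```text
time_s: 13.88
position: [0.4993, -0.2608, 0.2419]
eef_rot: [-0.002, 0.401, 0.916, -0.011]
wrist_force: [0.1, 0.4, -1.1]
width: 0.501
```

>>> carry_out(
  moves=[
    [[0.5, 0, 0, 0, 1], [0.5, 0, 0, 0, 1], [0.5, 0, 0, 0, 1], [0.5, 0, 0, 0, 1], [0.5, 0, 0, 0, 1], [0.5, 0, 0, 0, 1], [0.5, 0, 0, 0, 1], [0.5, 0, 0, 0, 1]],
  ],
)

```text
time_s: 14.55
position: [0.4996, -0.2591, 0.2418]
eef_rot: [0.002, 0.74, 0.672, -0.011]
wrist_force: [0.4, 0.0, -0.5]
width: 0.503
```

Run:
```python
from h import *
s=observe();print({k:np.round(v,3).tolist() for k,v in s.items() if k in("time_s","position","width","wrist_force","joints","eef_rot","qvel")})
p=wristP();im=capture("wrist");np.save("w6.npy",im);np.savez("w6p.npz",*p);a,c=capture("scene"),capture("side");np.save("s6.npy",a);np.save("d6.npy",c)
A=cv2.resize(a[120:220,190:323,::-1],(400,300),interpolation=cv2.INTER_CUBIC)
B=cv2.resize(c[230:350,230:360,::-1],(400,300),interpolation=cv2.INTER_CUBIC)
W=cv2.resize(im[0:300,90:490,::-1],(800,600),interpolation=cv2.INTER_CUBIC)[:300*2]
cv2.imwrite("pics/w6.png",cv2.resize(np.vstack([cv2.resize(W,(800,600)),np.hstack([A,B])]),(534,600)))
print(proj(p,[.49,-.325,.133]),proj(p,[.487,-.27,.133]),proj(p,[.484,-.215,.133]))
```

```text
{'time_s': 14.55, 'joints': [-0.681, 0.122, 1.615, -0.023, 1.404, -2.152], 'qvel': [-0.002, 0.0, -0.002, -0.002, -0.0, 1.244], 'position': [0.5, -0.259, 0.242], 'eef_rot': [0.002, 0.74, 0.672, -0.011], 'wrist_force': [0.425, 0.049, -0.469], 'width': 0.503}
[191.69384193 191.41112749] [250.04527871 183.05300678] [309.84130011 174.48796721]
```

View pics/w6.png

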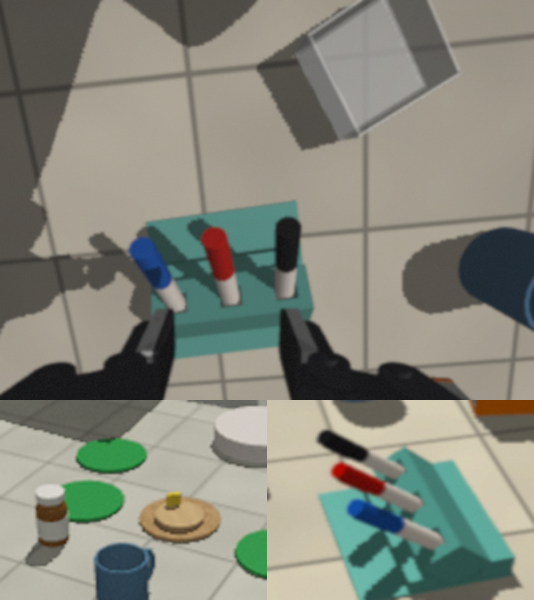

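Lid sits centred on the trivet, tab up (bottom-left panel (180,515)). Wrist panel: cap ends blue (143,243), red (214,232), black (287,223); socket mouths at (182,308), (232,303), (286,296).

Run:
```python
from h import *
z=np.load("w6p.npz");p=[z[f"arr_{i}"] for i in range(3)]
f=lambda u:(u[0]/1.335+90,u[1]/1.335)
for n,c,m in(("blue",(143,243),(182,308)),("red",(214,233),(231,303)),("black",(287,223),(286,296))):
    C=plane(p,f(c),.131);M=plane(p,f(m),.058);d=M-C
    print(n,np.round(C,4),np.round(M,4),np.round(d,3),np.degrees(np.arctan2(np.hypot(*d[:2]),-d[2])),np.degrees(np.arctan2(d[1],d[0])))
im=np.load("w6.npy");h=cv2.cvtColor(im,cv2.COLOR_RGB2HSV)
for n,lo,hi in(("blue",100,125),("red",172,180)):
    m=((h[...,0]>=lo)&(h[...,0]<=hi)&(h[...,1]>140)&(h[...,2]>60));m[:150]=0;m[240:]=0;m[:,330:]=0
    ys,xs=np.nonzero(m);r=cv2.fitLine(np.c_[xs,ys].astype(np.float32),cv2.DIST_L2,0,.01,.01).ravel();print(n,len(xs),r,xs.mean(),ys.mean(), plane(p,(xs.mean(),ys.mean()),.118))
s=observe();print(s["position"],np.degrees(2*np.arctan2(s["eef_rot"][2],s["eef_rot"][1])))
w,x,y,zz=s["eef_rot"];print(R.from_quat([x,y,zz,w]).as_matrix())
```

```text
blue [ 0.482  -0.3191  0.131 ] [ 0.5613 -0.3116  0.058 ] [ 0.079  0.008 -0.073] 47.498866963014166 5.421448592078182
red [ 0.4795 -0.2691  0.131 ] [ 0.5603 -0.2654  0.058 ] [ 0.081  0.004 -0.073] 47.951360150380935 2.640476195230123
black [ 0.4771 -0.2188  0.131 ] [ 0.5579 -0.2141  0.058 ] [ 0.081  0.005 -0.073] 47.932993421739084 3.315713607889001
blue 657 [  0.5200081   0.8541613 202.79453   196.1857   ] 202.7945205479452 196.18569254185692 [ 0.49925117 -0.319161    0.118     ]Traceback (most recent call last):
  File "<stdin>", line 10, in <module>
cv2.error: OpenCV(4.12.0) /io/opencv/modules/imgproc/src/linefit.cpp:50: error: (-215:Assertion failed) count > 0 in function 'fitLine2D_wods'
```

>>> carry_out(
  moves=[
    [[0.6, 0, 0, 0, -0.8], [0.6, 0, 0, 0, -0.8], [0.6, 0, 0, 0.3, 0], [0.6, 0, 0, 0.5, 0], [0.6, 0, 0, 0.4, 0], [0.6, 0, 0, 0, 0], [0.6, 0, 0, 0, 0], [0.6, 0, 0, 0, 0]],
  ],
)

```text
time_s: 15.37
position: [0.4993, -0.2598, 0.2055]
eef_rot: [0.001, 0.679, 0.734, -0.011]
wrist_force: [-0.0, -0.2, 0.9]
width: 0.402
```

Run:
```python
from h import *
s=observe();print({k:np.round(v,4).tolist() for k,v in s.items() if k in("time_s","position","width","qvel","eef_rot")})
p=wristP();im=capture("wrist");np.save("w7.npy",im);np.savez("w7p.npz",*p)
w,x,y,zz=s["eef_rot"];print(np.round(R.from_quat([x,y,zz,w]).as_matrix(),3),np.degrees(2*np.arctan2(y,x)))
h=cv2.cvtColor(im,cv2.COLOR_RGB2HSV)
for n,m in(("blue",(h[...,0]>=105)&(h[...,0]<=125)&(h[...,1]>150)),("red",((h[...,0]<6)|(h[...,0]>172))&(h[...,1]>170))):
    m=(m&(h[...,2]>50)).astype(np.uint8);k,l,st,ce=cv2.connectedComponentsWithStats(m)
    for i in np.argsort(-st[1:,4])[:2]+1:
        ys,xs=np.nonzero(l==i);print(n,st[i],ce[i].round(1),plane(p,ce[i],.118),cv2.minAreaRect(np.c_[xs,ys].astype(np.float32)))
print(toolshift([.495,-.267,.110]))
cv2.imwrite("pics/w7.png",cv2.resize(im[:,:,::-1],(640,480)))
```

```text
{'time_s': 15.3667, 'qvel': [0.0015, -0.0083, -0.0134, -0.0009, 0.0002, -0.0015], 'position': [0.4993, -0.2598, 0.2055], 'eef_rot': [0.0012, 0.6795, 0.7336, -0.0111], 'width': 0.4021}
[[-0.077  0.997 -0.013]
 [ 0.997  0.076 -0.018]
 [-0.017 -0.015 -1.   ]] 94.39131521168169
blue [177 175  31  44 827] [192.6 195.5] [ 0.49827604 -0.31997572  0.118     ] ((193.90003967285156, 196.30001831054688), (44.27414321899414, 21.913467407226562), 63.43495178222656)
red [241 178  22  43 724] [252.2 197.9] [ 0.49621482 -0.26896177  0.118     ] ((251.8938446044922, 198.90708923339844), (42.37260437011719, 20.15526008605957), 86.18592071533203)
[-0.16577858 -0.12131019  3.20322495]
```

>>> carry_out(
  moves=[
    [[0.6, -0.2, -0.15, 0.3, 0], [0.6, 0, 0, 0.6, 0], [0.6, 0, 0, 0.7, 0], [0.6, 0, 0, 0.7, 0], [0.6, 0, 0, 0.5, 0], [0.6, 0, 0, 0.3, 0], [0.6, 0, 0, 0.1, 0], [0.6, 0, 0, 0, 0]],
  ],
  force=30,
)

```text
time_s: 16.08
position: [0.4935, -0.2678, 0.1089]
eef_rot: [0.001, 0.679, 0.734, -0.011]
wrist_force: [-0.3, 0.3, -1.1]
width: 0.401
```

>>> carry_out(
  moves=[
    [[0.7, 0, 0, 0, 0], [0.75, 0, 0, 0, 0], [0.8, 0, 0, 0, 0], [0.9, 0, 0, 0, 0], [0.9, 0, 0, 0, 0], [0.9, 0, 0, 0, 0], [0.9, 0, 0, 0, 0], [0.9, 0, 0, 0, 0]],
  ],
)

```text
time_s: 16.75
position: [0.494, -0.2684, 0.1102]
eef_rot: [0.002, 0.679, 0.734, -0.011]
wrist_force: [-2.9, -0.6, 4.8]
width: 0.195
```

Red marker gripped (width 0.195 ≈ 18 mm). Next: pull it 34 mm along its axis, then swing it toward upright with its foot still in the socket mouth.

>>> carry_out(
  moves=[
    [[0.9, 0, -0.05, -0.06, 0], [0.9, 0, -0.08, -0.1, 0], [0.9, 0, -0.1, -0.12, 0], [0.9, 0, -0.1, -0.12, 0], [0.9, 0, -0.1, -0.12, 0], [0.9, 0, -0.1, -0.12, 0], [0.9, 0, -0.1, -0.12, 0], [0.9, 0, -0.1, -0.12, 0]],
  ],
)

```text
time_s: 17.42
position: [0.4717, -0.2688, 0.1363]
eef_rot: [0.001, 0.679, 0.734, -0.011]
wrist_force: [0.3, 0.5, -1.4]
width: 0.198
```

>>> carry_out(
  moves=[
    [[0.9, 0, 0.088, -0.06, 0], [0.9, 0, 0.088, -0.06, 0], [0.9, 0, 0.088, -0.06, 0], [0.9, 0, 0.088, -0.06, 0], [0.9, 0, 0.088, -0.06, 0], [0.9, 0, 0.088, -0.06, 0], [0.9, 0, 0.088, -0.06, 0], [0.9, 0, 0.088, -0.06, 0]],
  ],
)

```text
time_s: 18.08
position: [0.4938, -0.267, 0.1502]
eef_rot: [0.001, 0.679, 0.734, -0.011]
wrist_force: [-1.9, -0.6, -1.0]
width: 0.199
```

>>> carry_out(
  moves=[
    [[0.9, 0, 0.1, -0.04, 0], [0.9, 0, 0.1, -0.04, 0], [0.9, 0, 0.1, -0.04, 0], [0.9, 0, 0.1, -0.04, 0], [0.9, 0, 0.1, -0.04, 0], [0.9, 0, 0.1, -0.04, 0], [0.9, 0, 0.1, -0.04, 0], [0.9, 0, 0.1, -0.04, 0]],
  ],
)

```text
time_s: 18.75
position: [0.5179, -0.2651, 0.1595]
eef_rot: [0.001, 0.679, 0.734, -0.011]
wrist_force: [-0.8, -0.0, -1.0]
width: 0.195
```

```bash
cat > two.py <<'E'
import sys
from h import *
s=observe();print({k:np.round(v,3).tolist() for k,v in s.items() if k in("time_s","position","width","wrist_force","eef_rot")})
n=sys.argv[1];b=[int(v) for v in sys.argv[2:]]
o=[]
for cam,(x,y,w) in zip(("scene","side"),(b[:3],b[3:])):
    i=capture(cam);o.append(cv2.resize(i[y:y+w*5//4,x:x+w,::-1],(400,500),interpolation=cv2.INTER_CUBIC))
cv2.imwrite(f"pics/{n}.png",np.hstack(o))
E
python3 two.py z8 140 170 110 240 200 110
```

```text
{'time_s': 18.75, 'position': [0.518, -0.265, 0.16], 'eef_rot': [0.001, 0.679, 0.734, -0.011], 'wrist_force': [-0.809, -0.024, -1.0], 'width': 0.195}
```

View pics/z8.png

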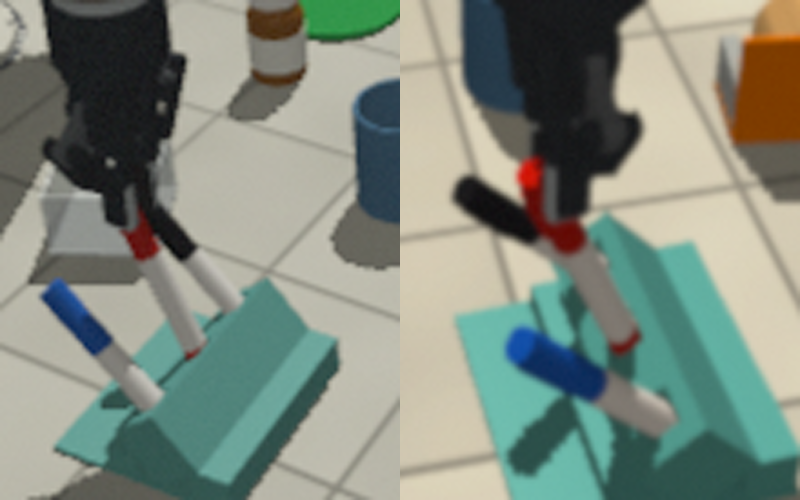

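Side crop: red foot ring at (626,347) just at the socket mouth, cap end at (532,172). The marker has swung clearly more upright than blue. Computing its tilt.

Run:
```python
from h import *
ps=[P("scene"),P("side")];k=110/400
f=lambda a,b:[(140+a[0]*k,170+a[1]*k),(240+(b[0]-400)*k,200+b[1]*k)]
F,e=tri(ps,f((196,352),(628,345)));B,e2=tri(ps,f((145,253),(572,247)))
d=B-F;print(F,B,e,e2,np.linalg.norm(d),np.degrees(np.arccos(d[2]/np.linalg.norm(d))),np.degrees(np.arctan2(d[1],d[0])))
```

```text
[ 0.55875753 -0.269356    0.05237577] [ 0.52625504 -0.2685526   0.13090279] [array([-0.4,  1. ]), array([-0.2, -1.5])] [array([-0.2,  0.6]), array([-0.2, -1. ])] 0.08499147240271637 22.490949363867273 178.5840397330206
```

Tilt is now 22.5°, shallow enough for the mug (spans about 57 mm of the 74 mm mouth). Lifting clear and moving above the mug.

>>> carry_out(
  moves=[
    [[0.9, 0, -0.03, -0.1, 0], [0.9, 0, -0.05, -0.2, 0], [0.9, 0, 0, -0.3, 0], [0.9, 0, 0, -0.4, 0], [0.9, 0, 0, -0.5, 0], [0.9, 0, 0, -0.5, 0], [0.9, 0, 0, -0.4, 0], [0.9, 0.2, 0.03, -0.3, 0]],
  ],
)

```text
time_s: 19.52
position: [0.5175, -0.2588, 0.2433]
eef_rot: [0.003, 0.68, 0.733, -0.011]
wrist_force: [-0.3, 0.7, 0.2]
width: 0.193
```

>>> carry_out(
  moves=[
    [[0.9, 0.4, 0.08, 0, 0], [0.9, 0.6, 0.1, 0, 0], [0.9, 0.65, 0.12, 0, 0], [0.9, 0.65, 0.12, 0, 0], [0.9, 0.65, 0.12, 0, 0], [0.9, 0.65, 0.12, 0, 0], [0.9, 0.65, 0.12, 0, 0], [0.9, 0.65, 0.12, 0, 0]],
  ],
)

```text
time_s: 20.18
position: [0.5319, -0.1068, 0.2367]
eef_rot: [0.0, 0.679, 0.734, -0.011]
wrist_force: [-0.4, -0.1, -0.4]
width: 0.192
```

>>> carry_out(
  moves=[
    [[0.9, 0.65, 0.12, 0, 0], [0.9, 0.65, 0.12, 0, 0], [0.9, 0.65, 0.12, 0, 0], [0.9, 0.65, 0.12, 0, 0], [0.9, 0.5, 0.1, 0, 0], [0.9, 0.3, 0.05, 0, 0], [0.9, 0, 0, 0, 0], [0.9, 0, 0, 0, 0]],
  ],
)

```text
time_s: 20.85
position: [0.543, -0.0056, 0.2352]
eef_rot: [0.001, 0.679, 0.734, -0.011]
wrist_force: [1.3, -0.6, 0.2]
width: 0.194
```

Run:
```python
from h import *
s=observe();print({k:np.round(v,3).tolist() for k,v in s.items() if k in("time_s","position","width","wrist_force","eef_rot")})
p=wristP();im=capture("wrist");a=capture("scene");c=capture("side");np.savez("w9p.npz",*p)
np.save("a9.npy",a);np.save("c9.npy",c)
W=cv2.resize(im[:,:,::-1],(800,600),interpolation=cv2.INTER_CUBIC)[:500,:400]
def cr(i,x,y,w):return cv2.resize(i[y:y+w*5//8,x:x+w,::-1],(400,250),interpolation=cv2.INTER_CUBIC)
W=cv2.resize(im[80:330,150:350,::-1],(400,500),interpolation=cv2.INTER_CUBIC)
cv2.imwrite("pics/z9.png",np.hstack([W,np.vstack([cr(a,190,150,120),cr(c,210,150,120)])]))
```

```text
{'time_s': 20.85, 'position': [0.543, -0.006, 0.235], 'eef_rot': [0.001, 0.679, 0.734, -0.011], 'wrist_force': [1.317, -0.587, 0.187], 'width': 0.194}
```

View pics/z9.png

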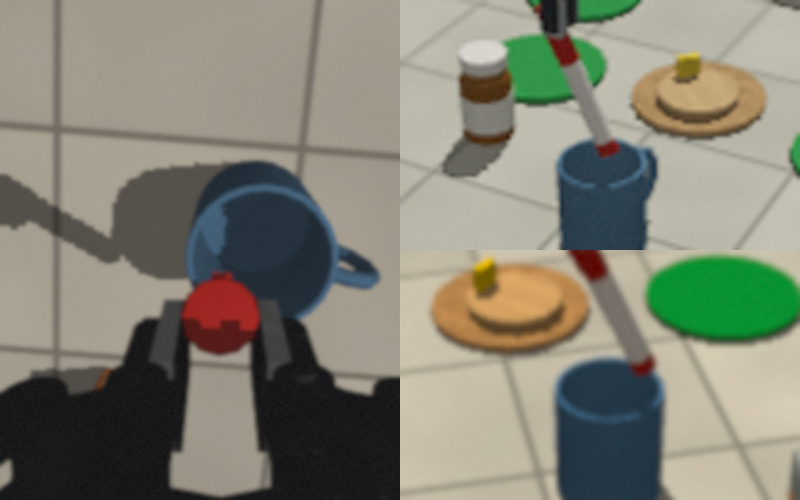

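The red marker's foot hangs over the mug mouth: scene panel foot at (608,152) against rim centre (601,163), side panel foot at (644,370) against rim centre (610,391). Lid still on the trivet.

Run:
```python
from h import *
ps=[P("scene"),P("side")];k=120/400
f=lambda a,b:[(190+(a[0]-400)*k,150+a[1]*k),(210+(b[0]-400)*k,150+(b[1]-250)*k)]
g=lambda n,a,b:print(n,*[np.round(v,4) for v in tri(ps,f(a,b))])
g("foot",(609,153),(645,370));g("bound",(569,62),(596,275));g("rim",(601,163),(610,391))
z=np.load("w9p.npz");p=[z[f"arr_{i}"] for i in range(3)]
print("rim wrist",plane(p,(281,209.5),.095))
for i,q in enumerate(ps): print(plane(q,f((601,163),(610,391))[i],.095))
```

```text
foot [ 0.5879 -0.0056  0.1221] [[-0.1  0.4]
 [-0.1 -0.5]]
bound [ 0.5518 -0.0063  0.2055] [[-0.   0.2]
 [-0.1 -0.3]]
rim [0.5674 0.0152 0.0922] [[-0.1  0.4]
 [-0.1 -0.5]]
rim wrist [0.56466329 0.01537614 0.095     ]
[0.56867732 0.01348364 0.095     ]
[0.5662252  0.00951692 0.095     ]
```

>>> carry_out(
  moves=[
    [[0.9, 0.14, -0.03, 0, 0], [0.9, 0.14, -0.03, 0, 0], [0.9, 0, 0, 0.2, 0], [0.9, 0, 0, 0.3, 0], [0.9, 0, 0, 0.4, 0], [0.9, 0, 0, 0.4, 0], [0.9, 0, 0, 0.4, 0], [0.9, 0, 0, 0.4, 0]],
  ],
)

```text
time_s: 21.67
position: [0.5395, 0.0011, 0.1704]
eef_rot: [0.0, 0.679, 0.734, -0.012]
wrist_force: [-0.5, -0.2, -0.3]
width: 0.192
```

>>> carry_out(
  moves=[
    [[0.9, 0, 0, 0.4, 0], [0.9, 0, 0, 0.3, 0], [0.9, 0, 0, 0.2, 0], [0.9, 0, 0, 0.2, 0], [0.9, 0, 0, 0.1, 0], [0.9, 0, 0, 0.1, 0], [0.9, 0, 0, 0.1, 0], [0.9, 0, 0, 0, 0]],
  ],
)

```text
time_s: 22.33
position: [0.5394, 0.0004, 0.1302]
eef_rot: [0.001, 0.679, 0.734, -0.011]
wrist_force: [-0.6, 0.1, -0.4]
width: 0.189
```

>>> carry_out(
  moves=[
    [[0.9, 0, 0, 0.1, 0], [0.9, 0, 0, 0.1, 0], [0.9, 0, 0, 0.1, 0], [0.9, 0, 0, 0.05, 0], [0.9, 0, 0, 0, 0], [0.9, 0, 0, 0, 0], [0.9, 0, 0, 0, 0], [0.9, 0, 0, 0, 0]],
  ],
)

```text
time_s: 23.0
position: [0.5395, 0.0002, 0.12]
eef_rot: [0.001, 0.679, 0.734, -0.011]
wrist_force: [-0.1, -0.8, -0.4]
width: 0.191
```

>>> carry_out(
  moves=[
    [[0.9, 0, 0, 0.04, 0], [0.9, 0, 0, 0.04, 0], [0.9, 0, 0, 0.02, 0], [0.9, 0, 0, 0, 0], [0.9, 0, 0, 0, 0], [0.9, 0, 0, 0, 0], [0.9, 0, 0, 0, 0], [0.9, 0, 0, 0, 0]],
  ],
)

```text
time_s: 23.67
position: [0.5401, -0.0002, 0.1191]
eef_rot: [0.002, 0.679, 0.734, -0.011]
wrist_force: [-4.6, -0.5, 11.6]
width: 0.193
```

Floor contact (11.6 N at z = 0.119, as predicted). Easing off, opening and rising.

>>> carry_out(
  moves=[
    [[0.9, 0, 0, -0.06, 0], [0.8, 0, 0, 0, 0], [0.75, 0, 0, 0, 0], [0.7, 0, 0, 0, 0], [0.65, 0, 0, 0, 0], [0.6, 0, 0, 0, 0], [0.6, 0, 0, -0.1, 0], [0.6, 0, 0, -0.3, 0]],
  ],
)

```text
time_s: 24.33
position: [0.5384, 0.0006, 0.1296]
eef_rot: [-0.0, 0.679, 0.734, -0.012]
wrist_force: [0.3, -0.4, 0.7]
width: 0.399
```

>>> carry_out(
  moves=[
    [[0.6, 0, 0, -0.5, 0], [0.6, 0, 0, -0.7, 0], [0.6, 0, 0, -0.7, 0], [0.6, 0, 0, -0.7, 0], [0.6, 0, 0, -0.7, 0], [0.6, 0, 0, -0.3, 0], [0.6, 0, 0, 0, 0], [0.6, 0, 0, 0, 0]],
  ],
)

```text
time_s: 25.0
position: [0.5411, 0.0022, 0.2387]
eef_rot: [0.001, 0.679, 0.734, -0.011]
wrist_force: [0.3, 0.3, -1.6]
width: 0.398
```

Run:
```python
from h import *
s=observe();print({k:np.round(v,3).tolist() for k,v in s.items() if k in("time_s","position","width","wrist_force","eef_rot","joints")})
def redc(im,box):
    x,y,w,hh=box;h=cv2.cvtColor(im,cv2.COLOR_RGB2HSV)
    m=(((h[...,0]<6)|(h[...,0]>172))&(h[...,1]>170)&(h[...,2]>60)).astype(np.uint8);q=np.zeros_like(m);q[y:y+hh,x:x+w]=m[y:y+hh,x:x+w]
    ys,xs=np.nonzero(q)
    c=np.c_[xs,ys].astype(np.float32);r=cv2.minAreaRect(c);vx,vy,x0,y0=cv2.fitLine(c,cv2.DIST_L2,0,.01,.01).ravel()
    t=(c-[x0,y0])@np.array([vx,vy]);return len(xs),np.array([x0,y0])+t.min()*np.array([vx,vy]),np.array([x0,y0])+t.max()*np.array([vx,vy])
a=capture("scene");c=capture("side");p=wristP();w=capture("wrist")
np.save("a10.npy",a);np.save("c10.npy",c)
A=redc(a,(200,130,110,110));C=redc(c,(220,110,110,110));print(A,C)
ps=[P("scene"),P("side")]
A,C=[(q[1],q[2]) if q[1][1]<q[2][1] else (q[2],q[1]) for q in (A,C)]
for i in(0,1):print(*tri(ps,[A[i],C[i]]))
```

```text
{'time_s': 25.0, 'joints': [-0.208, 0.075, 1.671, -0.02, 1.405, -1.852], 'position': [0.541, 0.002, 0.239], 'eef_rot': [0.001, 0.679, 0.734, -0.011], 'wrist_force': [0.292, 0.318, -1.649], 'width': 0.398}
(76, array([234.9238 , 183.04095], dtype=float32), array([242.97305, 198.01448], dtype=float32)) (112, array([251.63632, 178.52942], dtype=float32), array([263.52826, 194.60933], dtype=float32))
[0.51559645 0.01646101 0.13655267] [array([ 0.1, -0.5]), array([0.1, 0.6])]
[0.54312306 0.01298297 0.08995396] [array([-0. ,  0.2]), array([-0. , -0.2])]
```

Red now stands in the mug, cap end at (0.516, 0.016, 0.137), leaning about 31° toward −x. Next the blue marker: I'll swing it more upright so it can lean toward +y, clear of red.

>>> carry_out(
  moves=[
    [[0.6, -0.2, -0.04, 0, 0], [0.6, -0.4, -0.09, 0, 0], [0.6, -0.6, -0.13, 0, 0], [0.6, -0.6, -0.13, 0, 0], [0.6, -0.6, -0.13, 0, 0], [0.6, -0.6, -0.13, 0, 0], [0.6, -0.6, -0.13, 0, 0], [0.6, -0.6, -0.13, 0, 0]],
  ],
)

```text
time_s: 25.82
position: [0.5227, -0.1273, 0.2407]
eef_rot: [0.001, 0.68, 0.733, -0.011]
wrist_force: [0.0, -0.1, 0.2]
width: 0.401
```

>>> carry_out(
  moves=[
    [[0.6, -0.6, -0.13, 0, 0], [0.6, -0.6, -0.13, 0, 0], [0.6, -0.6, -0.13, 0, 0], [0.6, -0.6, -0.13, 0, 0], [0.6, -0.6, -0.13, 0, 0], [0.6, -0.6, -0.13, 0, 0], [0.6, -0.6, -0.13, 0, 0], [0.6, -0.6, -0.13, 0, 0]],
  ],
)

```text
time_s: 26.48
position: [0.5024, -0.2732, 0.2436]
eef_rot: [0.001, 0.68, 0.733, -0.011]
wrist_force: [0.7, 0.3, -0.4]
width: 0.399
```

>>> carry_out(
  moves=[
    [[0.6, -0.6, -0.13, 0.2, 0], [0.6, -0.6, -0.13, 0.3, 0], [0.6, -0.4, -0.1, 0.3, 0], [0.6, -0.2, -0.05, 0.2, 0], [0.6, 0, 0, 0, 0], [0.6, 0, 0, 0, 0], [0.6, 0, 0, 0, 0], [0.6, 0, 0, 0, 0]],
  ],
)

```text
time_s: 27.15
position: [0.4954, -0.3261, 0.2158]
eef_rot: [0.001, 0.679, 0.734, -0.011]
wrist_force: [1.0, 1.2, 0.2]
width: 0.404
```

Run:
```python
from h import *
s=observe();print({k:np.round(v,4).tolist() for k,v in s.items() if k in("time_s","position","width","eef_rot")})
p=wristP();im=capture("wrist");h=cv2.cvtColor(im,cv2.COLOR_RGB2HSV)
m=((h[...,0]>=105)&(h[...,0]<=125)&(h[...,1]>150)&(h[...,2]>50)).astype(np.uint8);k,l,st,ce=cv2.connectedComponentsWithStats(m)
for i in np.argsort(-st[1:,4])[:3]+1:
    C=plane(p,ce[i],.118);print(st[i],ce[i].round(1),C,toolshift([C[0]-.0022,C[1]+.0006,.110]))
```

```text
{'time_s': 27.15, 'position': [0.4954, -0.3261, 0.2158], 'eef_rot': [0.0015, 0.679, 0.7341, -0.0111], 'width': 0.4039}
[259 183  20  41 690] [267.8 202.7] [ 0.49854251 -0.32126347  0.118     ] [0.23928907 0.09532446 3.52290902]
```

>>> carry_out(
  moves=[
    [[0.6, 0.24, 0.1, 0.3, 0], [0.6, 0, 0, 0.6, 0], [0.6, 0, 0, 0.7, 0], [0.6, 0, 0, 0.7, 0], [0.6, 0, 0, 0.6, 0], [0.6, 0, 0, 0.4, 0], [0.6, 0, 0, 0.2, 0], [0.6, 0, 0, 0, 0]],
  ],
)

```text
time_s: 27.87
position: [0.4953, -0.32, 0.1085]
eef_rot: [-0.0, 0.679, 0.734, -0.011]
wrist_force: [-0.0, -0.5, 0.7]
width: 0.399
```

>>> carry_out(
  moves=[
    [[0.7, 0, 0, 0, 0], [0.75, 0, 0, 0, 0], [0.8, 0, 0, 0, 0], [0.9, 0, 0, 0, 0], [0.9, 0, 0, 0, 0], [0.9, 0, 0, 0, 0], [0.9, 0, 0, 0, 0], [0.9, 0, 0, 0, 0]],
  ],
  force=30,
)

```text
time_s: 28.53
position: [0.4961, -0.3218, 0.1109]
eef_rot: [0.002, 0.679, 0.734, -0.011]
wrist_force: [-2.1, 0.3, 6.2]
width: 0.194
```

>>> carry_out(
  moves=[
    [[0.9, 0, -0.05, -0.06, 0], [0.9, 0, -0.08, -0.1, 0], [0.9, 0, -0.1, -0.12, 0], [0.9, 0, -0.1, -0.12, 0], [0.9, 0, -0.1, -0.12, 0], [0.9, 0, -0.1, -0.12, 0], [0.9, 0, -0.1, -0.12, 0], [0.9, 0, -0.04, -0.05, 0]],
  ],
)

```text
time_s: 29.2
position: [0.4757, -0.3224, 0.1352]
eef_rot: [0.001, 0.679, 0.734, -0.011]
wrist_force: [0.0, 0.2, -0.7]
width: 0.195
```

>>> carry_out(
  moves=[
    [[0.9, 0, 0.088, -0.06, 0], [0.9, 0, 0.088, -0.06, 0], [0.9, 0, 0.088, -0.06, 0], [0.9, 0, 0.088, -0.06, 0], [0.9, 0, 0.088, -0.06, 0], [0.9, 0, 0.088, -0.06, 0], [0.9, 0, 0.088, -0.06, 0], [0.9, 0, 0.088, -0.06, 0]],
  ],
)

```text
time_s: 29.87
position: [0.4977, -0.3202, 0.1487]
eef_rot: [0.001, 0.679, 0.734, -0.011]
wrist_force: [-1.3, -0.4, -1.0]
width: 0.193
```

>>> carry_out(
  moves=[
    [[0.9, 0, 0.1, -0.04, 0], [0.9, 0, 0.1, -0.04, 0], [0.9, 0, 0.1, -0.04, 0], [0.9, 0, 0.1, -0.04, 0], [0.9, 0, 0.1, -0.04, 0], [0.9, 0, 0.1, -0.04, 0], [0.9, 0, 0.1, -0.04, 0], [0.9, 0, 0.1, -0.04, 0]],
  ],
)

```text
time_s: 30.53
position: [0.5217, -0.3184, 0.1581]
eef_rot: [0.001, 0.679, 0.734, -0.011]
wrist_force: [-2.6, -1.3, -1.1]
width: 0.197
```

>>> carry_out(
  moves=[
    [[0.9, 0, 0.1, -0.02, 0], [0.9, 0, 0.1, -0.02, 0], [0.9, 0, 0.1, -0.02, 0], [0.9, 0, 0.1, -0.02, 0], [0.9, 0, 0.1, -0.02, 0], [0.9, 0, 0.1, -0.02, 0], [0.9, 0, 0.1, -0.02, 0], [0.9, 0, 0.1, -0.02, 0]],
  ],
)

```text
time_s: 31.2
position: [0.546, -0.3169, 0.1631]
eef_rot: [0.002, 0.679, 0.734, -0.011]
wrist_force: [-3.6, -0.7, 5.7]
width: 0.174
```

Run:
```python
from h import *
ps=[P("scene"),P("side")]
t=observe()["position"];L=[]
for cam,p in zip(("scene","side"),ps):
    im=capture(cam);h=cv2.cvtColor(im,cv2.COLOR_RGB2HSV);u=proj(p,t).astype(int)
    m=((h[...,0]>=105)&(h[...,0]<=125)&(h[...,1]>140)&(h[...,2]>50)).astype(np.uint8)
    q=np.zeros_like(m);q[u[1]-30:u[1]+70,u[0]-40:u[0]+50]=m[u[1]-30:u[1]+70,u[0]-40:u[0]+50]
    k,l,st,ce=cv2.connectedComponentsWithStats(q);print(cam,u,[(st[i].tolist(),ce[i].round(1).tolist()) for i in range(1,k) if st[i,4]>3])
    np.save(cam+"11.npy",im);L.append(cv2.resize(im[u[1]-45:u[1]+55,u[0]-40:u[0]+40,::-1],(400,500),interpolation=cv2.INTER_CUBIC));print(u-[40,45])
cv2.imwrite("pics/z11.png",np.hstack(L))
```

```text
scene [171 244] [([167, 248, 8, 8, 42], [170.6, 251.1])]
[131 199]
side [306 272] [([294, 260, 15, 29, 247], [300.5, 273.9]), ([308, 318, 4, 2, 5], [309.4, 318.2])]
[266 227]
```

View pics/z11.png

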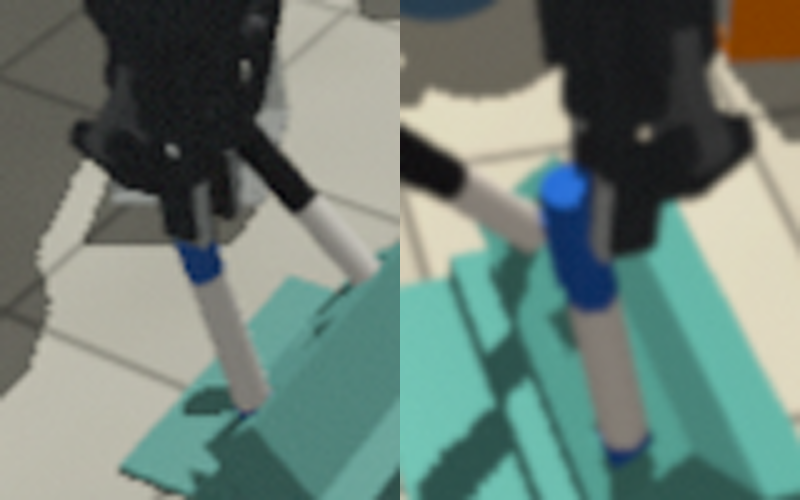

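The blue marker is nearly upright, with its foot still in the socket mouth (side (626,447)). The cap sits toward the pad edge and the width dropped to 0.174, so I'll check the offset before lifting.

Run:
```python
from h import *
ps=[P("scene"),P("side")];k=.2
f=lambda a,b:[(131+a[0]*k,199+a[1]*k),(266+(b[0]-400)*k,227+b[1]*k)]
F,e=tri(ps,f((248,410),(627,450)));B,e2=tri(ps,f((204,283),(593,306)))
d=B-F;print(F,B,e,e2,np.linalg.norm(d),np.degrees(np.arccos(d[2]/np.linalg.norm(d))),np.degrees(np.arctan2(d[1],d[0])))
u=d/np.linalg.norm(d)
for z in(.163,.168,.175):print(z,F+u*(z-F[2])/u[2])
T=plane(ps[1],f((0,0),(565,188))[1],F[2]+u[2]*.145);print("cap end from side",T,F+u*.145, toolshift(F+u*.118)*30)
```

```text
[ 0.55885437 -0.32340723  0.05364083] [ 0.54296367 -0.32050738  0.12953474] [array([-0.2,  0.5]), array([-0.1, -0.7])] [array([ 0., -0.]), array([0., 0.])] 0.07759387580925799 12.015443693349484 169.65805282271455
0.163 [ 0.53595669 -0.3192287   0.163     ]
0.168 [ 0.53490979 -0.31903765  0.168     ]
0.175 [ 0.53344413 -0.31877019  0.175     ]
cap end from side [ 0.52823847 -0.32641053  0.1954641 ] [ 0.52915935 -0.31798827  0.1954641 ] [ -1.15731656 -12.21592097  -5.35070588]
```

The tilt is a good 12°, but the axis sits about 11 mm off the pad centre, at the pad edge, which isn't safe to carry. I'll reverse the swing, reseat the marker in its socket and grip it again.

>>> carry_out(
  moves=[
    [[0.9, 0, -0.1, 0.02, 0], [0.9, 0, -0.1, 0.02, 0], [0.9, 0, -0.1, 0.02, 0], [0.9, 0, -0.1, 0.02, 0], [0.9, 0, -0.1, 0.02, 0], [0.9, 0, -0.1, 0.02, 0], [0.9, 0, -0.1, 0.02, 0], [0.9, 0, -0.1, 0.02, 0]],
  ],
)

```text
time_s: 31.97
position: [0.521, -0.3179, 0.1571]
eef_rot: [0.0, 0.679, 0.734, -0.011]
wrist_force: [-0.2, -0.6, -0.1]
width: 0.1
```

>>> carry_out(
  moves=[
    [[0.9, 0, -0.1, 0.04, 0], [0.9, 0, -0.1, 0.04, 0], [0.9, 0, -0.1, 0.04, 0], [0.9, 0, -0.1, 0.04, 0], [0.9, 0, -0.1, 0.04, 0], [0.9, 0, -0.1, 0.04, 0], [0.9, 0, -0.1, 0.04, 0], [0.9, 0, -0.1, 0.04, 0]],
  ],
)

```text
time_s: 32.63
position: [0.4971, -0.3204, 0.1486]
eef_rot: [0.001, 0.679, 0.734, -0.011]
wrist_force: [0.4, 0.6, 0.7]
width: 0.101
```

>>> carry_out(
  moves=[
    [[0.9, 0, -0.088, 0.06, 0], [0.9, 0, -0.088, 0.06, 0], [0.9, 0, -0.088, 0.06, 0], [0.9, 0, -0.088, 0.06, 0], [0.9, 0, -0.088, 0.06, 0], [0.9, 0, -0.088, 0.06, 0], [0.9, 0, -0.088, 0.06, 0], [0.9, 0, -0.088, 0.06, 0]],
  ],
)

```text
time_s: 33.3
position: [0.4759, -0.3223, 0.1344]
eef_rot: [0.001, 0.679, 0.734, -0.011]
wrist_force: [0.7, 0.4, -0.2]
width: 0.097
```

```bash
cat > bl.py <<'E'
from h import *
s=observe();t=s["position"];print(np.round(t,4),s["width"],np.round(s["wrist_force"],1),s["time_s"])
ps=[P("scene"),P("side")]
for cam,p in zip(("scene","side"),ps):
    im=capture(cam);h=cv2.cvtColor(im,cv2.COLOR_RGB2HSV);u=proj(p,t).astype(int)
    m=((h[...,0]>=105)&(h[...,0]<=125)&(h[...,1]>140)&(h[...,2]>50)).astype(np.uint8)
    q=np.zeros_like(m);q[u[1]-40:u[1]+75,u[0]-40:u[0]+50]=m[u[1]-40:u[1]+75,u[0]-40:u[0]+50]
    k,l,st,ce=cv2.connectedComponentsWithStats(q)
    for i in range(1,k):
        if st[i,4]>3:
            ys,xs=np.nonzero(l==i);c=np.c_[xs,ys].astype(np.float32);print(cam,st[i].tolist(),ce[i].round(1).tolist(),[np.round(v,1) for v in cv2.minAreaRect(c)])
p=wristP();im=capture("wrist");h=cv2.cvtColor(im,cv2.COLOR_RGB2HSV)
m=((h[...,0]>=105)&(h[...,0]<=125)&(h[...,1]>150)&(h[...,2]>50)).astype(np.uint8);k,l,st,ce=cv2.connectedComponentsWithStats(m)
for i in np.argsort(-st[1:,4])[:3]+1:
    C=plane(p,ce[i],.118);print("wrist",st[i],ce[i].round(1),C,toolshift([C[0],C[1],.110]))
E
python3 bl.py
```

```text
[ 0.4759 -0.3223  0.1344] 0.09747864296904066 [ 0.7  0.4 -0.2] 33.3
scene [139, 245, 20, 16, 113] [149.0, 252.6] [array([148.4, 251.6]), array([20.4,  6.4]), np.float64(39.8)]
side [250, 295, 29, 15, 280] [263.9, 302.5] [array([263.9, 302.4]), array([29.4, 10.9]), np.float64(10.6)]
side [314, 311, 1, 5, 5] [314.0, 313.0] [array([314., 313.]), array([4., 0.]), np.float64(-90.0)]
wrist [ 242  186   32   71 1629] [258.6 217.5] [ 0.46463452 -0.3248681   0.118     ] [-0.04755573 -0.3704346   0.81946029]
wrist [253 297  17   5  34] [261.2 299.9] [ 0.52118329 -0.31878016  0.118     ] [0.0103777  1.52429491 0.78952809]
```

The marker slipped out during the reversal (width 0.10). I'll rise clear and look at how it lies.

>>> carry_out(
  moves=[
    [[0.9, 0, 0, -0.3, 0], [0.9, 0, 0, -0.6, 0], [0.9, 0, 0, -0.6, 0], [0.9, 0, 0, -0.6, 0], [0.9, 0, 0, -0.4, 0], [0.6, 0, 0, -0.2, 0], [0.6, 0, 0, 0, 0], [0.6, 0, 0, 0, 0]],
  ],
)

```text
time_s: 34.12
position: [0.4772, -0.3207, 0.2153]
eef_rot: [0.001, 0.679, 0.734, -0.011]
wrist_force: [0.1, -0.0, 0.0]
width: 0.4
```

```bash
python3 bl.py
python3 - <<'E'
from h import *
s=observe();print(s["position"],s["eef_rot"])
p=wristP();np.savez("w12p.npz",*p);w=capture("wrist");a=capture("scene");c=capture("side")
W=cv2.resize(w[110:310,160:360,::-1],(500,500),interpolation=cv2.INTER_CUBIC)
A=cv2.resize(a[215:300,135:220,::-1],(300,300),interpolation=cv2.INTER_CUBIC);C=cv2.resize(c[250:350,240:340,::-1],(300,300),interpolation=cv2.INTER_CUBIC)
o=np.zeros((600,800,3),np.uint8);o[:500,:500]=W;o[:300,500:]=A;o[300:,500:]=C
# mug overviews
o[500:600,:160]=cv2.resize(a[165:235,200:312,::-1],(160,100));o[500:600,160:320]=cv2.resize(c[160:230,215:327,::-1],(160,100))
cv2.imwrite("pics/z12.png",o)
E
```

```text
[ 0.4772 -0.3207  0.2153] 0.40044684812178366 [ 0.1 -0.   0. ] 34.1167
scene [139, 243, 20, 18, 139] [148.3, 251.5] [array([148.2, 251.5]), array([20.7,  6.6]), np.float64(41.2)]
side [250, 295, 29, 15, 289] [263.8, 302.3] [array([263.9, 302.6]), array([29.6, 10.4]), np.float64(14.0)]
side [314, 311, 1, 5, 5] [314.0, 313.0] [array([314., 313.]), array([4., 0.]), np.float64(-90.0)]
wrist [249 164  19  52 887] [258.3 189.1] [ 0.46746477 -0.32465636  0.118     ] [-0.07050136 -0.26145351  3.47716335]
wrist [254 255  13   4  22] [260.6 257. ] [ 0.53259813 -0.31743196  0.118     ] [2.75791464e-03 1.92142089e+00 3.43960252e+00]
[ 0.47674276 -0.3202913   0.21412713] [-3.08667891e-04  6.79398703e-01  7.33685239e-01 -1.11030340e-02]
```

View pics/z12.png

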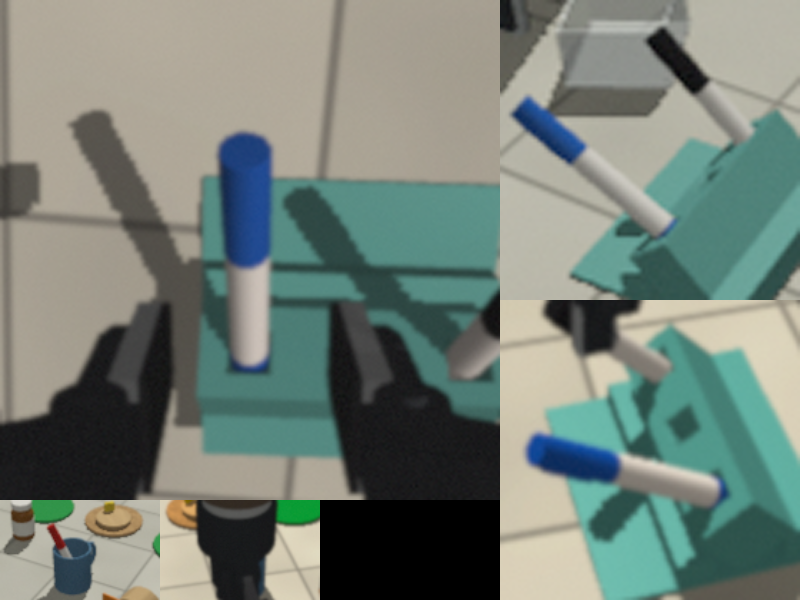

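The blue marker is still held in its socket mouth, sticking out lower: side panel cap end (533,449), foot (724,490). Red stands in the mug (bottom left). Working out blue's pose for a new grasp.

Run:
```python
from h import *
ps=[P("scene"),P("side")]
E_,e=tri(ps,[(141.5,245.6),(251,299.7)]);B,e2=tri(ps,[(157.4,258.1),(279.3,306.7)]);F,e3=tri(ps,[(182.9,278.8),(314.7,313.3)])
print(E_,B,F,e,e2,e3)
for a,b in((E_,B),(B,F),(E_,F)):
    d=a-b;n=np.linalg.norm(d);print(n,np.degrees(np.arccos(d[2]/n)),np.degrees(np.arctan2(d[1],d[0])))
z=np.load("w12p.npz");p=[z[f"arr_{i}"] for i in range(3)]
for X,u in((E_,(258,168.8)),(B,(258.4,215.2)),(F,(259.6,256))):print(proj(p,X),u,plane(p,u,X[2]+.005))
```

```text
[ 0.44986992 -0.32232649  0.12525936] [ 0.49743181 -0.32590546  0.10355107] [ 0.56505761 -0.32143285  0.06122311] [array([ 0. , -0.1]), array([0. , 0.1])] [array([-0.4,  1. ]), array([-0.2, -1.5])] [array([-0.4,  0.8]), array([-0.2, -1.2])]
0.05240412622090747 65.52804726671866 175.69667473202585
0.07990562459526439 58.01316173531508 -176.21610760942536
0.1317939436155083 60.92975064267411 -179.55550497828307
[262.47025698 170.98655635] (258, 168.8) [ 0.44749693 -0.32616057  0.13025936]
[254.86086492 215.88729176] (258.4, 215.2) [ 0.49475781 -0.32262258  0.10855107]
[255.57436025 259.33208381] (259.6, 256) [ 0.55788682 -0.31722153  0.06622311]
```

>>> carry_out(
  moves=[
    [[0.6, -0.04, -0.08, 0.3, 0], [0.6, 0, 0, 0.6, 0], [0.6, 0, 0, 0.7, 0], [0.6, 0, 0, 0.7, 0], [0.6, 0, 0, 0.6, 0], [0.6, 0, 0, 0.4, 0], [0.6, 0, 0, 0.14, 0], [0.6, 0, 0, 0, 0]],
  ],
)

```text
time_s: 35.08
position: [0.4728, -0.3235, 0.111]
eef_rot: [-0.0, 0.679, 0.734, -0.011]
wrist_force: [0.2, -0.1, -0.1]
width: 0.401
```

>>> carry_out(
  moves=[
    [[0.7, 0, 0, 0, 0], [0.75, 0, 0, 0, 0], [0.8, 0, 0, 0, 0], [0.9, 0, 0, 0, 0], [0.9, 0, 0, 0, 0], [0.9, 0, 0, 0, 0], [0.9, 0, 0, 0, 0], [0.9, 0, 0, 0, 0]],
  ],
  force=30,
)

```text
time_s: 35.75
position: [0.4735, -0.3243, 0.1128]
eef_rot: [0.001, 0.679, 0.734, -0.011]
wrist_force: [-1.5, -0.4, 1.4]
width: 0.188
```

>>> carry_out(
  moves=[
    [[0.9, 0, 0.068, -0.08, 0], [0.9, 0, 0.068, -0.08, 0], [0.9, 0, 0.068, -0.08, 0], [0.9, 0, 0.068, -0.08, 0], [0.9, 0, 0.068, -0.08, 0], [0.9, 0, 0.068, -0.08, 0], [0.9, 0, 0.068, -0.08, 0], [0.9, 0, 0.068, -0.08, 0]],
  ],
)

```text
time_s: 36.42
position: [0.4904, -0.3222, 0.1315]
eef_rot: [0.001, 0.679, 0.734, -0.011]
wrist_force: [-0.0, 0.2, -0.9]
width: 0.185
```

>>> carry_out(
  moves=[
    [[0.9, 0, 0.086, -0.06, 0], [0.9, 0, 0.086, -0.06, 0], [0.9, 0, 0.086, -0.06, 0], [0.9, 0, 0.086, -0.06, 0], [0.9, 0, 0.086, -0.06, 0], [0.9, 0, 0.086, -0.06, 0], [0.9, 0, 0.086, -0.06, 0], [0.9, 0, 0.086, -0.06, 0]],
  ],
)

```text
time_s: 37.08
position: [0.5111, -0.3204, 0.1456]
eef_rot: [0.001, 0.679, 0.734, -0.011]
wrist_force: [-1.6, 0.1, -0.6]
width: 0.163
```

```bash
python3 bl.py
```

```text
[ 0.5111 -0.3204  0.1456] 0.1627765682398912 [-1.6  0.1 -0.6] 37.0833
scene [157, 248, 9, 8, 36] [161.4, 251.9] [array([161.1, 251.7]), array([6.7, 6.7]), np.float64(63.4)]
side [270, 275, 23, 23, 228] [279.9, 285.6] [array([280.9, 286.1]), array([28.2, 11.9]), np.float64(49.8)]
wrist [ 240  197   39   50 1483] [259.2 220.6] [ 0.50679981 -0.32300541  0.118     ] [-0.03967287 -0.13683939  1.19543495]
```

Width is falling again (0.163): the pads hold only the upper side of the marker, so the grip is too high. I'll open here, let it lean back between the fingers, measure, and grip deeper.

>>> carry_out(
  moves=[
    [[0.85, 0, -0.02, 0.02, 0], [0.8, 0, -0.1, 0.07, 0], [0.75, 0, -0.1, 0.07, 0], [0.7, 0, -0.1, 0.07, 0], [0.6, 0, -0.1, 0.07, 0], [0.6, 0, -0.1, 0.08, 0], [0.6, 0, 0, 0, 0], [0.6, 0, 0, 0, 0]],
  ],
)

```text
time_s: 37.9
position: [0.4949, -0.322, 0.1341]
eef_rot: [0.001, 0.68, 0.734, -0.011]
wrist_force: [-0.6, 0.2, -0.4]
width: 0.399
```

```bash
python3 bl.py
python3 - <<'E'
from h import *
# cap-end, cap/barrel boundary in wrist view by columns of blue mask
p=wristP();im=capture("wrist");h=cv2.cvtColor(im,cv2.COLOR_RGB2HSV)
m=((h[...,0]>=105)&(h[...,0]<=125)&(h[...,1]>150)&(h[...,2]>50));
for v in range(150,270,8):
    xs=np.nonzero(m[v])[0]; print(v,(xs.min(),xs.max(),len(xs)) if len(xs) else None,end=" | ")
E
```

```text
[ 0.4949 -0.322   0.1341] 0.3992451948550228 [-0.6  0.2 -0.4] 37.9
scene [152, 251, 12, 12, 64] [157.7, 257.0] [array([157.4, 256.8]), array([11.3,  5.6]), np.float64(41.2)]
side [262, 291, 27, 18, 215] [273.5, 299.6] [array([274.6, 299.9]), array([28.6, 10.4]), np.float64(25.3)]
wrist [ 238  191   34   62 1661] [255.5 219.9] [ 0.48614569 -0.32657882  0.118     ] [-0.11147437 -0.30584154  0.82373057]
150 None | 158 None | 166 None | 174 None | 182 None | 190 (np.int64(252), np.int64(253), 2) | 198 (np.int64(240), np.int64(268), 29) | 206 (np.int64(238), np.int64(270), 33) | 214 (np.int64(240), np.int64(270), 31) | 222 (np.int64(242), np.int64(270), 29) | 230 (np.int64(243), np.int64(269), 27) | 238 (np.int64(245), np.int64(269), 25) | 246 (np.int64(247), np.int64(268), 22) | 254 None | 262 None |
```

Run:
```python
from h import *
ps=P("scene"),P("side"),wristP()
for n,a,b,u,v in(("capmid side/wrist",1,2,(274.6,299.9),(255.5,219.9)),("bound scene/side",0,1,(161.6,260.5),(287.5,306)),("bound side/wrist",1,2,(287.5,306),(258,250)),("end side/wrist",1,2,(261.7,293.8),(254,197))):
    X,e=tri([ps[a],ps[b]],[u,v]);print(n,X,e)
```

```text
capmid side/wrist [ 0.48829779 -0.32613335  0.11903343] [array([-0.6,  0.4]), array([0.4, 3.9])]
bound scene/side [ 0.5115787  -0.32721976  0.10306028] [array([-0.4,  0.9]), array([-0.2, -1.4])]
bound side/wrist [ 0.51408912 -0.32398598  0.0959578 ] [array([ 0.6, -0.5]), array([-0.8, -3.4])]
end side/wrist [ 0.46645108 -0.32797976  0.14256867] [array([-0.3,  0.1]), array([0.1, 2.3])]
```

>>> carry_out(
  moves=[
    [[0.6, -0.04, -0.18, 0.1, 0], [0.6, 0, -0.18, 0.3, 0], [0.6, 0, 0, 0.4, 0], [0.6, 0, 0, 0.24, 0], [0.7, 0, 0, 0, 0], [0.75, 0, 0, 0, 0], [0.8, 0, 0, 0, 0], [0.9, 0, 0, 0, 0]],
  ],
  force=40,
)

```text
time_s: 38.77
position: [0.4842, -0.3243, 0.1034]
eef_rot: [0.001, 0.679, 0.734, -0.011]
wrist_force: [0.1, 1.4, -1.5]
width: 0.199
```

>>> carry_out(
  moves=[
    [[0.9, 0, 0, 0, 0], [0.9, 0, 0, 0, 0], [0.9, 0, -0.03, -0.03, 0], [0.9, 0, -0.04, -0.05, 0], [0.9, 0, -0.05, -0.06, 0], [0.9, 0, -0.05, -0.06, 0], [0.9, 0, 0, 0, 0], [0.9, 0, 0, 0, 0]],
  ],
)

```text
time_s: 39.43
position: [0.4787, -0.3248, 0.1097]
eef_rot: [0.001, 0.679, 0.734, -0.011]
wrist_force: [-1.8, 2.4, 0.9]
width: 0.201
```

```bash
python3 bl.py
```

```text
[ 0.4787 -0.3248  0.1097] 0.20086140719903645 [-1.8  2.4  0.9] 39.4333
scene [150, 243, 12, 17, 90] [155.1, 251.9] [array([153.9, 251.1]), array([17.5,  6.3]), np.float64(52.1)]
side [258, 287, 7, 13, 57] [261.4, 292.9] [array([261., 293.]), array([12.,  6.]), np.float64(90.0)]
side [279, 300, 7, 6, 28] [282.1, 302.9] [array([282.4, 303. ]), array([4.1, 7. ]), np.float64(71.6)]
wrist [ 239  234   43   63 2100] [259.8 263.2] [ 0.48479713 -0.32511824  0.118     ] [-0.02394818  0.19488078 -0.02048273]
```

Full-diameter grip now (width 0.20), with the finger across the middle of the cap. Swinging it upright.

>>> carry_out(
  moves=[
    [[0.9, 0, 0.074, -0.067, 0], [0.9, 0, 0.074, -0.067, 0], [0.9, 0, 0.074, -0.067, 0], [0.9, 0, 0.074, -0.067, 0], [0.9, 0, 0.074, -0.067, 0], [0.9, 0, 0.074, -0.067, 0], [0.9, 0, 0.074, -0.067, 0], [0.9, 0, 0.074, -0.067, 0]],
  ],
)

```text
time_s: 40.25
position: [0.4972, -0.3229, 0.125]
eef_rot: [0.001, 0.679, 0.734, -0.011]
wrist_force: [-2.5, 1.8, -4.5]
width: 0.196
```

>>> carry_out(
  moves=[
    [[0.9, 0, 0.087, -0.048, 0], [0.9, 0, 0.087, -0.048, 0], [0.9, 0, 0.087, -0.048, 0], [0.9, 0, 0.087, -0.048, 0], [0.9, 0, 0.087, -0.048, 0], [0.9, 0, 0.087, -0.048, 0], [0.9, 0, 0.087, -0.048, 0], [0.9, 0, 0.087, -0.048, 0]],
  ],
)

```text
time_s: 40.92
position: [0.5178, -0.3212, 0.1362]
eef_rot: [0.0, 0.679, 0.734, -0.011]
wrist_force: [-5.9, 2.2, -3.4]
width: 0.197
```

```bash
python3 bl.py
```

```text
[ 0.5178 -0.3212  0.1362] 0.19705969577909954 [-5.9  2.2 -3.4] 40.9167
scene [162, 239, 8, 18, 61] [165.6, 248.8] [array([165.7, 247.3]), array([17.4,  5.4]), np.float64(82.4)]
side [282, 269, 7, 16, 70] [285.1, 275.6] [array([285. , 276.5]), array([15.,  6.]), np.float64(90.0)]
wrist [ 238  235   44   47 1556] [259.4 259.1] [ 0.53609367 -0.32131136  0.118     ] [-0.03104532  0.60379825  0.87593876]
```

Run:
```python
from h import *
ps=P("scene"),P("side")
a,c=capture("scene"),capture("side")
for nm,i,(x,y) in(("scene",a,(155,235)),("side",c,(272,262))):
    h=cv2.cvtColor(i,cv2.COLOR_RGB2HSV);sub=h[y:y+68,x:x+56]
    m=(sub[...,0]>=105)&(sub[...,0]<=125)&(sub[...,1]>140)&(sub[...,2]>50)
    w=(sub[...,1]<60)&(sub[...,2]>130)
    d=sub[...,2]<45
    te=(sub[...,0]>75)&(sub[...,0]<98)&(sub[...,1]>70)
    print(nm,x,y)
    for r in range(0,68,2):print("%3d "%(y+r)+"".join("B" if m[r,k] else "#" if d[r,k] else "w" if w[r,k] else "t" if te[r,k] else "." for k in range(56)))
```

```text
scene 155 235
235 ..##########...wwwwwwwwwwwww.########.wwwwwwwwwwwwwwwwww
237 ############....wwwwwwwwwwwwww.#######..wwwwwwwwwwwwwwww
239 #######BB####...wwwwwwwwwwwwwwww.####..wwwwwwwwwwwwwwwww
241 #######.BB###..............wwwwwww....wwwwwwwwwwwwwwwwww
243 #####....BB##............wwwwwwwwwwww..wwwwwwwwwwwwwwwww
245 #####....BBB##..........wwwwwwwwwwwwww..wwwwwwwwwwwwwwww
247 #####....BBBB#........wwwwwwwwwwwwwwwwww..wwwwwwwwwwwwww
249 ######....BBB.wwwwwwwwwwwwwwwwwwwwwwwwwwww..wwwwwwwwtttt
251 .#####....BBBB.wwwwwwwwwwwwwwwwwwwwwwwwwwwww..wwwwwwwttt
253 ww........BBBBB.wwwwwwwwwwwwwwwwwwwwwwwwwwwwww.wwwwwtttt
255 wwwwwwww.BBBBB..wwwwwwwwwwwwwwwwwttt.wwwwwwwww..w.tttttt
257 wwwwwwwwww.....wwwwwwwwwwwwwwwwttttttttttt..tttttttttttt
259 wwwwwwwwwwww....wwwwwwwwwwwwwwtttttttttttttttttttttttttt
261 wwwwwwwwwwwww....wwwwwwwwwwwtttttttttttttttttttttttttttt
263 wwwwwwwwwwwwww....wwwwwwwwtttttttttttttttttttttttttttttt
265 wwwwwwwwwwwwwww....wwwwwtttttttttttttttttttttttttttttttt
267 wwwwwwwwwwwwwwww....wwwwwttttttttttttttttttttttttttttttt
269 wwwwwwwwwwwwwwwwww...wwwwwttttttttttttttttttt
[... 2374 characters left out ...]
t......w.....wttttttttttttttt
308 tttttttttttttttttttttttttttttt...........wtttttttttttttt
310 tttttttttttttttttttttttttttttttw..........wttttttttttttt
312 tttttttttttttttttttttttttttttttt....ww.....wtttttttttttt
314 tttttttttttttttttttttttttttttttttt....w.....tttttttttttt
316 ttttttttttttttttttttttttttttttttttt........ttttttttttttt
318 tttttttttttttttttttttttttttttttttttt......tttttttttttttt
320 tttttttttttttttttttttttttttttttttttttttttttttttttttttttt
322 tttttttttttttttttttttttttttttttttttttttttttttttttttttttt
324 tttttttttttttttttttttttttttttttttttttttttttttttttttttttt
326 tttttttttttttttttttttttttttttttttttttttttttttttttttttttt
328 tttttttttttttttttttttttttttttttttttttttttttttttttttttttt
```

```bash
cat > line.py <<'E'
from h import *
def line3(s1,s2,d1,d2):
    n=[]
    for cam,a,b in(("scene",s1,s2),("side",d1,d2)):
        k,r,t=P(cam);l=np.cross([*a,1],[*b,1]);pl=np.r_[r.T@(k.T@l),(k.T@l)@t];n.append(pl)
    d=np.cross(n[0][:3],n[1][:3]);d/=np.linalg.norm(d);d*=np.sign(d[2])
    def at(z):return np.linalg.solve(np.array([n[0][:3],n[1][:3],[0,0,1]]),[-n[0][3],-n[1][3],z])
    return d,at
E
python3 - <<'E'
from line import *
d,at=line3((168,257),(180,280.5),(299,296),(310.5,316))
print(d,np.degrees(np.arccos(d[2])),[at(z).round(4) for z in(.055,.06,.10,.136,.15)],observe()["position"])
E
```

```text
[-0.37503016  0.01411213  0.92690519] 22.042582546164184 [array([ 0.5571, -0.3223,  0.055 ]), array([ 0.555 , -0.3222,  0.06  ]), array([ 0.5389, -0.3216,  0.1   ]), array([ 0.5243, -0.321 ,  0.136 ]), array([ 0.5186, -0.3208,  0.15  ])] [ 0.51819294 -0.3213178   0.1364603 ]
```

Tilt 22° with a healthy grip. I want about 7° so it fits beside red; continuing the swing.

>>> carry_out(
  moves=[
    [[0.9, 0, 0.1, -0.04, 0], [0.9, 0, 0.115, -0.035, 0], [0.9, 0, 0.115, -0.03, 0], [0.9, 0, 0.115, -0.03, 0], [0.9, 0, 0.115, -0.025, 0], [0.9, 0, 0.115, -0.02, 0], [0.9, 0, 0.115, -0.02, 0], [0.9, 0, 0.115, -0.015, 0]],
  ],
)

```text
time_s: 41.83
position: [0.5447, -0.3195, 0.1438]
eef_rot: [0.001, 0.679, 0.734, -0.012]
wrist_force: [-10.4, 3.4, 8.7]
width: 0.199
```

>>> carry_out(
  moves=[
    [[0.9, 0, 0, -0.1, 0], [0.9, 0, -0.05, -0.2, 0], [0.9, 0, -0.05, -0.3, 0], [0.9, 0, 0, -0.5, 0], [0.9, 0, 0, -0.6, 0], [0.9, 0, 0, -0.6, 0], [0.9, 0, 0, -0.5, 0], [0.9, 0, 0, -0.3, 0]],
  ],
)

```text
time_s: 42.5
position: [0.5454, -0.3196, 0.2403]
eef_rot: [0.006, 0.68, 0.734, -0.011]
wrist_force: [-0.1, -1.6, -0.3]
width: 0.197
```

```bash
cat > asc.py <<'E'
import sys
from h import *
# asc.py cam x y w h : coarse colour map of a camera window
s=observe();print(np.round(s["position"],4),round(s["width"],3),s["time_s"],np.round(s["wrist_force"],1))
v=sys.argv[1:]
while v:
    cam,x,y,w_,h_=v[0],*map(int,v[1:5]);v=v[5:]
    sub=cv2.cvtColor(capture(cam),cv2.COLOR_RGB2HSV)[y:y+h_,x:x+w_].astype(int);H,S,V=sub[...,0],sub[...,1],sub[...,2]
    g=np.full(H.shape,".");g[(S<60)&(V>130)]="w";g[(H>75)&(H<98)&(S>70)]="t";g[V<45]="#"
    g[(H>=100)&(H<=125)&(S>100)&(V>40)]="m";g[(H>=105)&(H<=125)&(S>140)&(V>85)]="B";g[((H<6)|(H>172))&(S>170)&(V>50)]="R"
    print(cam,x,y)
    for r in range(0,h_,2):print("%3d "%(y+r)+"".join(g[r]))
E
python3 asc.py scene 150 195 60 80 side 270 205 70 90
```

```text
[ 0.5454 -0.3196  0.2403] 0.197 42.5 [-0.1 -1.6 -0.3]
scene 150 195
195 #.######################.wwwwwwwwwwwwwwwwwwwwwwwwwwwwww.....
197 ########################.wwwwwwwwwwwwwwwwwwwwwwwwwwwww......
199 ########.m#############.wwwwwwwwwwwwwwwwwwwwwwwwwwwww.......
201 #######mmmm#########...wwwwwwwwwwwwwwwwwwwwwwwwwwwwww.......
203 #####################..wwwwwwwwwwwwwwwwwwwwwwwwwwwwwwwwwwwww
205 #####################...wwwwwwwwwwwwwwwwwwwwwwwwwwwwwwwwwwww
207 ######################...wwwwwwwwwwwwwwwwwwwwwwwwwwwwwwwwwww
209 ...##########....#####...wwwwwwwwwwwwwwwwwwwwwwwwwwwwwwwwwww
211 .......######....m####...wwwwwwwwwww.wwwwwwwwwwwwwwwwwwwwwww
213 .....w.######.....m###...wwwwwwwwww..wwwwwwwwwwwwwwwwwwwwwww
215 ....ww.######.....m###...wwwwwwwww...wwwwwwwwwwwwwwwwwwwwwww
217 ...www..######....m....wwwwwww..ww....wwwwwwwwwwwwwwwwwwwwww
219 ..wwwww..#####....mB.wwwwwww...ww.....wwwwwwwwwwwwwwwwwwwwww
221 .wwwwwwwwww......mBB.wwwwwwwwwwwwwwwwwwwwwwwwwwwwwwwwwwwwwww
223 wwwwwwwwwwwww.BBBm...wwwwwwww....wwwwwwwwwwwwwwwwwwwwwwwwwww
225 ww.......wwwww.......wwwww..#####..wwwwwwwwwwwwwwwwww
[... 4255 characters left out ...]
.w....ttttwwwwwwwwwwwwwww
277 wwwwwwwwwwwwtttttttt...tttttttttttttttttt...........ttttwwwwwwwwwwwwww
279 wwwwww.tttttttttttttttttttttttttttttttttt..........mtttttwwwwwwwwwwwww
281 wwwwww.tttttttttttttttttttttttttttttttttttBmm..mmBBmttttttwwwwwwwwwwww
283 wttttttttttttttttttttttttttttttttttttttttt.BBBBBBBmttttttttwwwwwwwwwww
285 ttttttttttttttttttttttttttttttttttttttttttttt.m.ttttttttttttwwwwwwwwww
287 tttttttttttttttttttttttttttttttttttttttttttttttttttttttttttttwwwwwwwww
289 ttttttttttttttttttttttttttttttttttttttttttttttttttttttttttttttwwwwwwww
291 tttttttttttttttttttttttttttttttttttttttttttttttttttttttttttttttwwwwwww
293 ttttttttttttttttttttttttttttttttttttttttttttttttttttttttttttttttwwwwww
```

Run:
```python
from line import *
ps=[P("scene"),P("side")]
F,e=tri(ps,[(177.5,255),(316.5,283.5)]);B,e2=tri(ps,[(166.5,224),(309,248)])
d=B-F;print(F,B,e,e2,np.linalg.norm(d),np.degrees(np.arccos(d[2]/np.linalg.norm(d))),np.degrees(np.arctan2(d[1],d[0])))
s=observe();print(s["position"],F-s["position"],s["joints"])
```

```text
[ 0.56250825 -0.32234523  0.1400103 ] [ 0.54443454 -0.32126261  0.22433215] [array([-0.1,  0.3]), array([-0.1, -0.5])] [array([-0.1,  0.3]), array([-0.1, -0.5])] 0.08624387640929924 12.118885225269592 176.572074536736
[ 0.54512344 -0.3193715   0.23932461] [ 0.01738481 -0.00297373 -0.09931431] [-0.70995468  0.29409846  1.42011761 -0.02244051  1.41814918 -2.3539163 ]
```

Run:
```python
from h import *
p=P("side");q=P("scene");c=observe()["position"]
for t in(0,.005,.01,.015,.019):
    print(t,proj(p,c+[0,-.015,-t]).round(1),proj(p,c+[0,-.009,-t]).round(1),"scene",proj(q,c+[0,-.015,-t]).round(1),proj(q,c+[0,.015,-t]).round(1))
```

```text
0 [312.6 246.2] [311.4 243.5] scene [161.8 222.3] [170.5 214.9]
0.005 [312.4 248.6] [311.2 245.9] scene [162.2 224.1] [170.8 216.7]
0.01 [312.2 251. ] [311.  248.3] scene [162.5 225.9] [171.1 218.5]
0.015 [312.  253.3] [310.8 250.6] scene [162.8 227.7] [171.4 220.3]
0.019 [311.8 255.2] [310.6 252.5] scene [163.1 229.1] [171.7 221.7]
```

The tips sit level with the TCP at this opening, which explains the high grips. Blue is held well at 12°. Moving over the mug, then turning it half a turn so it leans away from red.

>>> carry_out(
  moves=[
    [[0.9, 0.2, 0.03, 0, 0], [0.9, 0.4, 0.06, 0, 0], [0.9, 0.6, 0.1, 0, 0], [0.9, 0.65, 0.1, 0, 0], [0.9, 0.65, 0.1, 0, 0], [0.9, 0.65, 0.1, 0, 0], [0.9, 0.65, 0.1, 0, 0], [0.9, 0.65, 0.1, 0, 0]],
  ],
)

```text
time_s: 43.27
position: [0.5531, -0.1808, 0.2314]
eef_rot: [-0.0, 0.679, 0.734, -0.011]
wrist_force: [0.7, 0.3, -0.2]
width: 0.198
```

>>> carry_out(
  moves=[
    [[0.9, 0.65, 0.1, 0, 0], [0.9, 0.65, 0.1, 0, 0], [0.9, 0.65, 0.1, 0, 0], [0.9, 0.65, 0.1, 0, 0], [0.9, 0.65, 0.1, 0, 0], [0.9, 0.65, 0.1, 0, 0], [0.9, 0.65, 0.1, 0, 0], [0.9, 0.65, 0.1, 0, 0]],
  ],
)

```text
time_s: 43.93
position: [0.5647, -0.0236, 0.2285]
eef_rot: [-0.0, 0.679, 0.734, -0.012]
wrist_force: [-0.5, 0.2, 0.6]
width: 0.2
```

>>> carry_out(
  moves=[
    [[0.9, 0.65, 0.1, 0, 0], [0.9, 0.5, 0.1, 0, 0], [0.9, 0.4, 0.1, 0, 0], [0.9, 0.2, 0.05, 0, 0], [0.9, 0, 0, 0, 0.5], [0.9, 0, 0, 0, 1], [0.9, 0, 0, 0, 1], [0.9, 0, 0, 0, 1]],
  ],
)

```text
time_s: 44.6
position: [0.5719, 0.0274, 0.2284]
eef_rot: [0.003, 0.803, 0.595, -0.011]
wrist_force: [-1.1, 0.1, 0.2]
width: 0.2
```

>>> carry_out(
  moves=[
    [[0.9, 0, 0, 0, 1], [0.9, 0, 0, 0, 1], [0.9, 0, 0, 0, 1], [0.9, 0, 0, 0, 1], [0.9, 0, 0, 0, 1], [0.9, 0, 0, 0, 1], [0.9, 0, 0, 0, 1], [0.9, 0, 0, 0, 1]],
  ],
)

```text
time_s: 45.27
position: [0.5719, 0.0272, 0.2284]
eef_rot: [0.007, 0.976, 0.217, -0.009]
wrist_force: [-0.4, 0.2, -1.3]
width: 0.199
```

>>> carry_out(
  moves=[
    [[0.9, 0, 0, 0, 1], [0.9, 0, 0, 0, 1], [0.9, 0, 0, 0, 1], [0.9, 0, 0, 0, 1], [0.9, 0, 0, 0, 1], [0.9, 0, 0, 0, 1], [0.9, 0, 0, 0, 1], [0.9, 0, 0, 0, 1]],
  ],
)

```text
time_s: 45.93
position: [0.5718, 0.0272, 0.2283]
eef_rot: [0.01, 0.98, -0.199, -0.005]
wrist_force: [-0.4, 0.2, -1.1]
width: 0.196
```

>>> carry_out(
  moves=[
    [[0.9, 0, 0, 0, 1], [0.9, 0, 0, 0, 1], [0.9, 0, 0, 0, 1], [0.9, 0, 0, 0, 1], [0.9, 0, 0, 0, 1], [0.9, 0, 0, 0, 1], [0.9, 0, 0, 0, 1], [0.9, 0, 0, 0, 0.5]],
  ],
)

```text
time_s: 46.6
position: [0.5719, 0.0272, 0.2284]
eef_rot: [0.011, 0.829, -0.558, -0.001]
wrist_force: [0.6, -0.4, -0.1]
width: 0.199
```

>>> carry_out(
  moves=[
    [[0.9, 0, 0, 0, 0.5], [0.9, 0, 0, 0, 1], [0.9, 0, 0, 0, 1], [0.9, 0, 0, 0, 0], [0.9, 0, 0, 0, 0], [0.9, 0, 0, 0, 0], [0.9, 0, 0, 0, 0], [0.9, 0, 0, 0, 0]],
  ],
)

```text
time_s: 47.27
position: [0.5721, 0.0273, 0.2289]
eef_rot: [0.011, 0.752, -0.66, 0.001]
wrist_force: [0.1, -0.4, -0.1]
width: 0.198
```

```bash
python3 asc.py scene 222 145 60 70 side 245 120 60 90; python3 -c "
from h import *
s=observe();print(np.round(s['eef_rot'],4),np.round(s['joints'],2));w,x,y,z=s['eef_rot'];print(R.from_quat([x,y,z,w]).as_matrix().round(3))"
```

```text
[0.5721 0.0273 0.2289] 0.198 47.2667 [ 0.1 -0.4 -0.1]
scene 222 145
145 wwwwwww..............############mBBmtt..wwwwwwwwwwwwwwwwwww
147 wwwwww................###########mBBBt...wwwwwwwwwwwwwwwwwww
149 wwwwww....................#####..mBBBmt..wwwwwwwwwwwwwwwwwww
151 wwwwwww...................#####..mBBBt.wwwwwwwwwwwwwwwwwwwww
153 wwwwwwww..................#####...BBBwwwwwwwwwwwwwwwwwwwwwww
155 wwwwwwwwwwwww.............#####...BB.wwwwwwwwwwwwwwwwwwwwwww
157 wwwwwwwwwwwwwwwwwwwwwwwww.#####...Bmwwwwwwwwwwwwwwwwwwwwwwww
159 wwwwwwwwwwwwwwwwwwwwwwwwww.......mB.wwwwwwwwwwwwwwwwwwwwwwww
161 ww...................wwwwwww.BBBBB.wwwwwwwwwwwwwwwwwwwwwwwww
163 ..........................ww......wwwwwwwwwwwwwwwwwwwwwwwwww
165 .................................wwwwwwwwwwwwwwwwwwwwww..www
167 ................................wwwwwwwwwwwwwwwwwww.......ww
169 ................................wwwwwwwwwwwwwwwww...........
171 ................................wwwwwwwwwww.................
173 ...............................wwwwwwwww....................
175 ...............................wwwwwwww..............
[... 3637 characters left out ...]
mmmmmm.wwwwwwwwwwwwwwww
194 wwwwwwwwwww...RRRRRR.....mmmmmmmmmmmmmmmmmm.wwwwwwwwwwwwwwww
196 wwwwwwwwwww..m............mmmmmmmmmmmmmmmmm.wwwwwwwwwwwwwwww
198 wwwwwwwwwww..mmm...........mmmmmmmmmmmmmmm..wwwwwwwwwwwwwwww
200 wwwwwwwwwwww.mmmmmmmmm.....mmmmmmmmmmmmmmm..wwwwwwwwwwwwwwww
202 wwwwwwwwwwww.mmmmmmmmmmmmmmmmmmmmmmmmmmmmm..wwwwwwwwwwwwwwww
204 wwwwwwwwwwww.mmmmmmmmmmmmmmmmmmmmmmmmmmmmm..wwwwwwwwwwwwwwww
206 wwwwwwwwwwww.mmmmmmmmmmmmmmmmmmmmmmmmmmmmm..wwwwwwwwwwwwwwww
208 wwwwwwwwwwww.mmmmmmmmmmmmmmmmmmmmmmmmmmmmm..wwwwwwwwwwwwwwww
[ 1.120e-02  7.514e-01 -6.597e-01  7.000e-04] [-0.15  0.17  1.59 -0.02  1.4   1.29]
[[ 0.13  -0.991 -0.014]
 [-0.991 -0.129 -0.018]
 [ 0.016  0.016 -1.   ]]
```

Run:
```python
from line import *
ps=[P("scene"),P("side")]
F,e=tri(ps,[(246.5,187.5),(267.2,179)]);B,e2=tri(ps,[(253,162),(275.5,145.5)])
d=B-F;u=d/np.linalg.norm(d);print("blue",F,B,e,e2,np.linalg.norm(d),np.degrees(np.arccos(u[2])),np.degrees(np.arctan2(d[1],d[0])))
# red: cap end, boundary
E_,_=tri(ps,[(234.9,183),(251.6,178.5)]);C,_=tri(ps,[(243,198),(263.5,194.6)]);v=np.array([-.51,.05,.86]);v/=np.linalg.norm(v)
M=np.array([.567,.014,0])
for sh in((0,0),(0,.004),(-.004,.004),(0,-.004)):
    f=F.copy();f[2]=.007;f[:2]+=sh
    top=f+u*(.088/u[2])
    rf=E_-v*.145
    # closest approach of axes, restricted to inside/near mug
    t=np.linspace(0,.145,146);D=np.linalg.norm((f+t[:,None]*u)[:,None]-(rf+t[:,None]*v)[None],axis=2)
    print(sh,"foot rel",(f-M)[:2].round(4),"rim rel",(top-M)[:2].round(4),"mind",D.min().round(4),np.hypot(*(f-M)[:2]),np.hypot(*(top-M)[:2]))
print("red foot",E_-v*.145-M,"end",E_-M,C-M)
```

```text
blue [0.5539005  0.01880963 0.12919735] [0.5746595  0.02509973 0.21674879] [array([ 0. , -0.2]), array([0. , 0.2])] [array([-0. ,  0.3]), array([-0.1, -0.4])] 0.09019842134988518 13.914954082303218 16.857122965549795
(0, 0) foot rel [-0.0131  0.0048] rim rel [0.0078 0.0111] mind 0.0105 0.013954544400908205 0.013573094466344589
(0, 0.004) foot rel [-0.0131  0.0088] rim rel [0.0078 0.0151] mind 0.0145 0.015786269658367453 0.017008365916365738
(-0.004, 0.004) foot rel [-0.0171  0.0088] rim rel [0.0038 0.0151] mind 0.0145 0.01923544343490099 0.015593513268394192
(0, -0.004) foot rel [-0.0131  0.0008] rim rel [0.0078 0.0071] mind 0.0065 0.01312449271961184 0.010543873844068716
red foot [ 0.02237915 -0.00477129  0.01209322] end [-0.05148964  0.00247075  0.13665627] [-0.02390701 -0.00081348  0.0898585 ]
```

>>> carry_out(
  moves=[
    [[0.9, -0.23, -0.06, 0, 0], [0.9, -0.23, -0.06, 0, 0], [0.9, 0, 0, 0.2, 0], [0.9, 0, 0, 0.3, 0], [0.9, 0, 0, 0.3, 0], [0.9, 0, 0, 0.35, 0], [0.9, 0, 0, 0.35, 0], [0.9, 0, 0, 0.35, 0]],
  ],
)

```text
time_s: 48.03
position: [0.5727, 0.0404, 0.1715]
eef_rot: [0.012, 0.751, -0.66, 0.0]
wrist_force: [-0.4, -0.8, 0.0]
width: 0.198
```

>>> carry_out(
  moves=[
    [[0.9, 0, 0, 0.35, 0], [0.9, 0, 0, 0.35, 0], [0.9, 0, 0, 0.35, 0], [0.9, 0, 0, 0.3, 0], [0.9, 0, 0, 0.2, 0], [0.9, 0, 0, 0.15, 0], [0.9, 0, 0, 0, 0], [0.9, 0, 0, 0, 0]],
  ],
)

```text
time_s: 48.7
position: [0.5727, 0.0396, 0.1223]
eef_rot: [0.011, 0.751, -0.66, 0.001]
wrist_force: [0.8, -0.9, -0.5]
width: 0.198
```

>>> carry_out(
  moves=[
    [[0.9, 0, 0, 0.1, 0], [0.9, 0, 0, 0.1, 0], [0.9, 0, 0, 0.1, 0], [0.9, 0, 0, 0.05, 0], [0.9, 0, 0, 0.05, 0], [0.9, 0, 0, 0, 0], [0.9, 0, 0, 0, 0], [0.9, 0, 0, 0, 0]],
  ],
)

```text
time_s: 49.37
position: [0.5725, 0.0394, 0.1104]
eef_rot: [0.011, 0.751, -0.66, 0.001]
wrist_force: [0.2, 0.5, -0.8]
width: 0.199
```

>>> carry_out(
  moves=[
    [[0.9, 0, 0, 0.03, 0], [0.9, 0, 0, 0.03, 0], [0.9, 0, 0, 0, 0], [0.9, 0, 0, 0, 0], [0.9, 0, 0, 0, 0], [0.9, 0, 0, 0, 0], [0.9, 0, 0, 0, 0], [0.9, 0, 0, 0, 0]],
  ],
)

```text
time_s: 50.03
position: [0.5723, 0.0394, 0.1085]
eef_rot: [0.011, 0.751, -0.66, 0.001]
wrist_force: [-0.2, -0.3, 0.1]
width: 0.199
```

>>> carry_out(
  moves=[
    [[0.9, 0, 0, 0.03, 0], [0.9, 0, 0, 0.03, 0], [0.9, 0, 0, 0.02, 0], [0.9, 0, 0, 0, 0], [0.9, 0, 0, 0, 0], [0.9, 0, 0, 0, 0], [0.9, 0, 0, 0, 0], [0.9, 0, 0, 0, 0]],
  ],
)

```text
time_s: 50.7
position: [0.5724, 0.0393, 0.1062]
eef_rot: [0.011, 0.751, -0.66, 0.001]
wrist_force: [0.5, -0.4, 1.6]
width: 0.199
```

```bash
python3 asc.py scene 225 160 55 50 side 250 150 55 60
```

```text
[0.5724 0.0393 0.1062] 0.199 50.7 [ 0.5 -0.4  1.6]
scene 225 160
160 wwww..........wwwwwwwww.################.wwwwwwwwwwwwww
162 .....................w.#################.wwwwwwwwwwwwww
164 .......................##.##############.wwwwwwwwwwwwww
166 .......................##..############.wwwwwwww.......
168 ...........................############.wwwwwwww.......
170 ...........................############wwww............
172 ..........................############.................
174 ...................##...############...................
176 ....................##..############...................
178 ....................################...................
180 ...............wwwwww.###########mBm.w.................
182 wwwwwwwww....wwwwwwwww###########mBBB..................
184 wwwwwwww.RRRR..wwwwwwww...#####..mBBB..................
186 wwwwwwwww.RRRR..wwwwwwwwww.####..mBBm..................
188 wwwwwwwwww.RRRR..wwwwwwwww.####..mBB.www...............
190 wwwwwwwwwww.RRRRR.wwwwwwww.####..mBmwwwwwwwww..........
192 wwwwwwwwwwww.RRRRR.ww...mm.####..mBwwwwwwwwwwwwwwwwwwww
194 wwwwwwwwwww
[... 1577 characters left out ...]
mmm.....mmmmmmmmmmm.wwwwwwwwwwwwwwwwwwww
188 wwww..RRRRRRR...mm..........mmmmmmmm..wwwwwwwwwwwwwwwww
190 wwwww..RRRRRRR.............mmmmmmmmmmm.wwwwwwwwwwwwwwww
192 wwwwwww..RRRRRRR...........mmmmmmmmmmm.wwwwwwwwwwwwwwww
194 wwwwww....RRRRR...........mmmmmmmmmmmm.wwwwwwwwwwwwwwww
196 wwwwww..m.........ww......mmmmmmmmmmmm.wwwwwwwwwwwwwwww
198 wwwwww..mmm..............mmmmmmmmmmmm..wwwwwwwwwwwwwwww
200 wwwwwww.mmmmmmmm........mmmmmmmmmmmmm..wwwwwwwwwwwwwwww
202 wwwwwww.mmmmmmmmmmmmmmmmmmmmmmmmmmmmm..wwwwwwwwwwwwwwww
204 wwwwwww.mmmmmmmmmmmmmmmmmmmmmmmmmmmmm..wwwwwwwwwwwwwwww
206 wwwwwww.mmmmmmmmmmmmmmmmmmmmmmmmmmmmm..wwwwwwwwwwwwwwww
208 wwwwwww.mmmmmmmmmmmmmmmmmmmmmmmmmmmmm..wwwwwwwwwwwwwwww
```

>>> carry_out(
  moves=[
    [[0.9, 0, 0, 0.03, 0], [0.9, 0, 0, 0.02, 0], [0.9, 0, 0, 0, 0], [0.9, 0, 0, 0, 0], [0.9, 0, 0, 0, 0], [0.9, 0, 0, 0, 0], [0.9, 0, 0, 0, 0], [0.9, 0, 0, 0, 0]],
  ],
)

```text
time_s: 51.47
position: [0.5731, 0.0393, 0.1058]
eef_rot: [0.011, 0.751, -0.66, 0.001]
wrist_force: [-0.3, 0.5, 6.4]
width: 0.197
```

On the floor (6.4 N). Releasing and rising.

>>> carry_out(
  moves=[
    [[0.9, 0, 0, -0.03, 0], [0.8, 0, 0, 0, 0], [0.75, 0, 0, 0, 0], [0.7, 0, 0, 0, 0], [0.65, 0, 0, 0, 0], [0.6, 0, 0, 0, 0], [0.6, 0, 0, -0.1, 0], [0.6, 0, 0, -0.3, 0]],
  ],
)

```text
time_s: 52.13
position: [0.5711, 0.0397, 0.1162]
eef_rot: [0.012, 0.751, -0.66, -0.001]
wrist_force: [-0.2, -0.1, -0.3]
width: 0.402
```

>>> carry_out(
  moves=[
    [[0.6, 0, 0, -0.5, 0], [0.6, 0, 0, -0.7, 0], [0.6, 0, 0, -0.7, 0], [0.6, 0, 0, -0.7, 0], [0.6, 0, 0, -0.7, 0], [0.6, 0, 0, -0.7, 0], [0.6, 0, 0, -0.4, 0], [0.6, 0, 0, 0, 0]],
  ],
)

```text
time_s: 52.8
position: [0.5761, 0.0417, 0.2536]
eef_rot: [0.009, 0.751, -0.66, 0.004]
wrist_force: [0.9, -0.6, -0.2]
width: 0.4
```

```bash
python3 asc.py scene 225 155 55 75 side 245 150 65 85; python3 asc.py scene 165 190 50 75|tail -38
```

```text
[0.5761 0.0417 0.2536] 0.4 52.8 [ 0.9 -0.6 -0.2]
scene 225 155
155 wwwwwwwwww...................wwwwwwwwwwwwwwwwwwwwwwwwww
157 wwwwwwwwwwwwwwwwwwwwwwwwwwwwwwwwwwwwwwwwwwwwwwwwwwwwwww
159 wwwwwwwwwwwwwwwwwwwwwwwwwwwwwwwwwwwwwwwwwwwwwwwwwwwwwww
161 ...................wwwwwwwwwwwwwwwwwwwwwwwwwwwwwwwwwwww
163 .......................wwwwwwwwwwwwwwwwwwwwwwwwwwwwwwww
165 ..........................wwwwwwwwwwwwwwwwwwwwwwwwww..w
167 ...........................wwwwwwwwwwwwwwwwwwwww.......
169 ...........................wwwwwwwwwwwwwwwwwww.........
171 ...........................wwwwwwwwwwwww...............
173 ..........................wwwwwwwwwww..................
175 ........................wwwwwwwwwwww...................
177 .....................wwwwwwwwwwwwww....................
179 ..................wwwwwwwwwwwwwwww.....................
181 www.......w..wwwwwwwwwwwwwwwwwwwww...www...............
183 wwwwwwww..RRR.wwwwwwwwwwwwwwwwwwwwwwBBBBBw.............
185 wwwwwwww.RRRRR.wwwwwwwwwwwwwwwwwwww.BBBBB..............
187 wwwwwwwww.RRRRR.wwwwwwwwwwwwwwwwww.BBBBBB..............
189 wwwwwwwwww.RR
[... 5655 characters left out ...]
.......wwwwww.##.....wwwwwwwwwwwwwwwwwww
242 ................wwwwwwwww..w.ww..wwwwwwwwwwwwwwwww
244 ...............wwwwwwwwwwwww...www.wwwwwwwwwwwwwww
246 .............wwwwwwwwwwwwwwww..wwww..wwwwwwwwwwwww
248 wwwwwwwwwwwwwwwwwwwwwwwwwwwwwww..ww...wwwwwwwttttt
250 wwwwwwwwwwwwwwwwwwwwwwwwwwwwwwwww.......w.tttttttt
252 wwwwwwwwwwwwwwwwwwwwwwwwwwwwwwwwwww.......tttttttt
254 wwwwwwwwwwwwwwwwwwwwwwwwwwwwwwwwwwww....wttttttttt
256 wwwwwwwwwwwwwwwwwwwwwwttttttt.wwww.ttttttttttttttt
258 wwwwwwwwwwwwwwwwwwww.ttttttttttttttttttttttttttttt
260 wwwwwwwwwwwwwwwwww.ttttttttttttttttttttttttttttttt
262 ..wwwwwwwwwwwwww.ttttttttttttttttttttttttttttttttt
264 .......wwww....ttttttttttttttttttttttttttttttttttt
```

Both markers stand in the mug, caps up, crossing and resting on opposite rims. Mug edges are unchanged and black is in its tray. One last numeric check on the bystanders and lid, then hand in.

Run:
```python
from h import *
ok=True
for n in("scene","side"):
    a=np.load(n+"0.npy").astype(int);b=capture(n).astype(int)
    m=(np.abs(a-b).sum(2)>90).astype(np.uint8);k,l,st,ce=cv2.connectedComponentsWithStats(m)
    print(n,[(st[i].tolist()) for i in range(1,k) if st[i,4]>25])
s=observe();print(s["time_s"],s["position"],np.abs(s["qvel"]).max())
b=capture("scene");h=cv2.cvtColor(b,cv2.COLOR_RGB2HSV);m=(h[...,0]>20)&(h[...,0]<32)&(h[...,1]>170)&(h[...,2]>110)
ys,xs=np.nonzero(m[150:200,240:320]);print("tab px",xs.mean()+240,ys.mean()+150,len(xs), proj(P("scene"),[.513,.305,.032]))
```

```text
scene [[184, 0, 97, 35, 1044], [178, 15, 4, 14, 35], [229, 25, 25, 32, 463], [209, 26, 19, 12, 89], [218, 39, 52, 114, 2046], [71, 60, 13, 8, 70], [84, 67, 12, 4, 29], [64, 69, 69, 32, 832], [137, 68, 32, 14, 141], [66, 93, 53, 39, 1080], [72, 100, 13, 31, 133], [229, 147, 8, 6, 30], [124, 152, 108, 57, 1768], [17, 167, 239, 163, 11292], [273, 166, 7, 9, 55], [275, 172, 7, 11, 33], [283, 174, 8, 8, 29], [267, 179, 24, 8, 63], [233, 182, 34, 24, 542], [89, 212, 13, 10, 31], [164, 234, 22, 26, 200]]
side [[257, 0, 42, 134, 3014], [101, 14, 27, 8, 157], [103, 21, 34, 59, 1241], [257, 25, 26, 17, 375], [11, 70, 42, 11, 200], [54, 73, 8, 10, 51], [0, 79, 47, 106, 2915], [0, 120, 18, 10, 80], [232, 152, 7, 12, 63], [150, 154, 10, 6, 41], [231, 158, 24, 12, 149], [61, 161, 119, 118, 4571], [232, 167, 27, 9, 91], [250, 166, 42, 35, 831], [271, 238, 107, 119, 3439], [263, 241, 7, 8, 41], [0, 267, 315, 117, 16086], [0, 277, 3, 13, 38], [284, 287, 18, 24, 139], [0, 293, 4, 16, 43], [66, 304, 6, 25, 100], [297, 306, 7, 8, 31], [291, 314, 15, 26, 167], [305, 321, 7, 10, 35]]
53.05 [0.57330778 0.0419666  0.24749141] 0.004256344205208901
tab px 276.0 169.42857142857142 35 [275.87928745 169.21013993]
```

```bash
python3 -c "
from plant import *
print(sign_off())"
```

```text
the job is handed in; nothing more can be done
None
```

The job is handed in at about 53 s of the 72 s allowed. The lid lies flat, tab up, on the cork trivet. The red and blue markers stand in the mug, caps up, and each was lowered until its foot touched the mug floor before I let go.

- **What went wrong on the way:**
  - The first lid grasp closed above the tab and missed.
  - Two grips on the blue marker were too high. It slipped out on the first, so I released the second and gripped deeper. It stayed in its socket mouth throughout and was never dropped into the mug.
- **Forces:** The largest wrist force I saw in the end-of-call readings was about 14 N, against the 120 N limit.
- **Last checks:**
  - The lid's tab is within half a pixel of where I placed it.
  - The mug's outline is unchanged from the start.
  - The black marker is still in its tray.
  - Comparing first and last pictures showed no change at the tape gun. Changes elsewhere I put down to the arm, its shadow, the markers and the lid. The jar and the clear box got no separate check.
  - The arm was still and clear of everything at hand-in.
- **Limit of these checks:** I had viewed all 12 pictures allowed, so the final checks were numeric and from colour maps of the camera images.

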